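Pin a carved figure into its stall display stand

ROBOT

A 6-joint arm with a two-finger parallel gripper is mounted at the origin on the work surface. World frame = base frame: x ahead of the robot, y to its left, z up, the work surface at z = 0. Lengths are in m, angles in degrees, forces in N, time in s.
With the tool pointing down it reaches from about 0.35 to 0.875 m from the base axis. Payload 4.2 kg.
Tool frame: the origin (TCP) lies on the centre line of the jaws, within the pads' length; the fingertips stand 19 mm ahead of it and the grasp point (between the pads) is the TCP; x points along the fingers, y is the direction in which the jaws open and shut, and the axes are right-handed (so a half turn about x gives the same grasp; the last joint's range is limited). The gripper opens to 87 mm and grips with 3 to 60 N. Pads are 19 mm wide; open, the fingers measure 117 mm over their backs; the gripper's body (75 mm by 190 mm) begins 51 mm behind the grasp point.
Start: joints at [-57.09, 22.042, 0.453, 0, -68.411, -14.817], TCP at [0.194, -0.594, 0.21] pointing down, gripper open.
Joint ranges: [-179.83, 179.83], [-69.29, 118.12], [-61.27, 80.66], [-181.25, 117.63], [-171.15, -9.14], [-177.46, 177.46]. Speed limits (degrees/s): [159.86, 159.86, 180, 180, 180, 180].

INTERFACE

Orientations are given as a 3x3 rotation matrix whose columns are the frame's x, y, z axes.
In Python, from station import r, viewer, job, spotter gives the robot as it stands.
- The arm moves only by the tool play_rows, never from a script. Its argument "commands" is a list of rows, each an object of numbers: "fingers": the gripper command: -1 is fully open, 1 is shut, values between are in proportion; "tx", "ty", "tz": the shift along the tool's x, y, z normalised to -1 to 1, where 1 is 750 mm; "ax", "ay", "az": the turn, a rotation vector about the tool's x, y, z normalised to -1 to 1, where 1 is pi rad. In form: [{"fingers": .., "tx": .., "ty": .., "tz": .., "ax": .., "ay": .., "az": ..}, ...]. A call has 1 to 5 rows; each row is the pose to reach, as a shift and turn from the pose commanded when the call began, along the tool's axes at that moment, turning the shorter way round; what a row does not reach only later rows make up. A row lasts 1/12 s, in which the tool goes at most 41.7 mm and 7.16 degrees, less where a joint would pass 70% of its speed; a pose out of reach is approached as far as the arm can. A call with a number of a shift or a turn outside -1 to 1 is refused whole. A call with a gripper value outside its range is refused whole. The fingers move at their own pace and stop on an object; the grip force is fixed at half the most. Time passes only in rows, so rows that repeat a pose let the fingers close. It gives the time, the measured TCP pose, the force and the opening at its end, in the units of the state.
- r.sense(): the state, without advancing time (a new reading comes with each control period).
- viewer.capture(name): name is "scene" or "top" or "wrist"; returns a dict with "image" (400x640x3 uint8, red, green, blue), "fx", "fy", "cx", "cy" (pixels), "dist" ([k1, k2, p1, p2, k3] as OpenCV has them; the pictures are not rectified), "R" (3x3) and "t" (3): a world point X has camera coordinates R X + t; the wrist camera has in their place "mount" (4x4, takes a point from camera to tool coordinates, whose origin is the TCP and whose axes are the tool frame's). Camera axes: x right, y down, z forward; pixel columns grow to the right and rows downward; lengths in m; the calibration is good to about 2 mm. A picture is of the moment at which its call begins: read the wrist's pose just before it. There is no depth.
- job.finish_job(): hands the job in, once; it reports no verdict.
Trained networks look in a picture, given as the dict that the camera call returned (one of the last four; its "shot" number tells which), for a name from the list of things; names that differ only in an ending like _2 or _b are one class to them, and where a whole thing is asked for, a point or a joint stands for the part that bears it (a point fixed in the world has none). Each returns a list of dicts, best first, with "score" (0 to 1); they miss things now and then, are a little off and sometimes report something else, mostly with a low value. They report only what shows in the picture. A call takes as long as a camera call. They do not tell look-alikes from the thing itself.
- spotter.find_in(name, picture): "uv" ([column, row] in pixels, amid what is visible of it).
- spotter.silhouettes(name, picture): "region" (400x640 bool, what is visible of it) and "uv" ([column, row] in pixels, amid what is visible of it).
The state is a dict: "time_s": time; "joints": joint angles; "joint_velocities": joint speeds; "effort": joint torques, N m; "tcp_pos": TCP position; "ee_rot": TCP orientation; "wrist_force": force on the tool from outside, world axes, zero at the start; "moment": the same for the moment, N m; "gripper_width": opening from 0.0 (shut) to 1.0 (fully open).
Only numpy, scipy, OpenCV 4.12 (cv2) and the standard library are available. Lean on these libraries where they do the work, as an engineer would, in place of code of your own. Each camera call takes 0.05 s, during which the arm holds its last target. There are 200 camera calls.

TASK

Set the carved figure down on the open front end of the display stand, dowel end leading, then push it along between the rails so that its base lifts the hanging steel catch and passes under it, and go on until the dowel under the base drops into the unmarked hole in the floor and the base lies flat between the rails with the catch hanging free behind it. Stop pushing as soon as it is home: do not ram the dowel against the hole, and leave the bowl, the bangle and the little statue where they are.

Things in the scene. Friction and masses are not known exactly. Their poses are not given: they have to be found in the camera images.
- figure: Carved wooden man with a hat on a dark base board: one rigid loose piece, 0.24 to 0.39 kg. Base 90 (x) by 56 (y) by 14 mm thick; hat top at z = 76 mm. Origin: centre of the base's underside; z up, +x the leading (dowel) end. Until the dowel is in a hole it stands nose-up by 8 degrees on the dowel tip and lower tail edge (origin 6 mm above what it stands on), as at the start on the table.
- torso (a point): Middle of the gripping place on the figure's square torso (26 by 26 mm, from z = 14 to 54 mm in the figure's frame), at (5, 0, 40) mm in the figure's frame. Grip it across the figure's y. A round head and a hat, 26 mm across, sit above.
- dowel_tip (a point): Centre of the lower end of the dowel (10 mm diameter, bevelled tip) that sticks 10 mm out of the base's underside, at (30, 0, -10) mm in the figure's frame.
- tail (a point): Middle of the tail face of the figure's base, at (-45, 0, 7) mm in the figure's frame: the upright face, 56 mm wide and 14 mm high, to push on. Sliding the figure takes 1 to 4 N, the catch adds under 0.5 N; more than 40 N between figure and stand is ramming.
- stand: Fixed wooden display stand. Origin on the table under its middle; +x the way the figure travels, y across, z up. Two rails with tops at z = 42 mm leave a lane 58.5 mm wide, centred on y = 0, from x = -60 to +190 mm. From x = -107 to -60 mm flared guides, equally high, narrow from about 85 mm to the lane.
- mouth (a point): Point on top of the stand's dark floor board, at (-130, 0, 24) mm in the stand's frame: a good place to set the figure's origin down, in front of the flared guides. The board is 84 mm wide, smooth, top at z = 24 mm throughout, and reaches from x = -215 to +215 mm, give or take 40 mm.
- lane (a point): Point on the floor board at (120, 0, 24) mm in the stand's frame. The one blind hole (14 mm wide, 15 mm deep, mouth slightly bevelled) lies on the lane's middle line at an unmeasured place up to 40 mm before or beyond this point, different each time. With the dowel in it the base lies flat on the board and goes no farther.
- catch (a joint): Hinge of a steel tongue 9 mm wide (stand y = 18 to 27 mm), 4 mm thick, 36 mm long, hung from an axle along y at stand x = -40, z = 66 mm on a post on the +y rail (y = 39 to 49, top z = 76 mm). 0 = hanging straight down; it swings only towards +x, growing to 1.7 rad, and falls back by its weight. The base passing under it lifts it about 1 rad.
- catch_tip (a point): Lower end of the catch tongue; 6 mm above the floor board when it hangs.
- bowl: Bystander: round wooden bowl, 110 mm across, 45 mm high; origin under its centre.
- bangle: Bystander: flat dark wooden bangle, 74 mm across, 12 mm high; origin under its centre.
- statue: Bystander: small dark turned-wood statue, 48 mm across, 112 mm high; origin under its centre.
Things that resemble listed ones, but are neither listed nor needed, are in the scene too. What is shaped like the figure but green is not meant.

How it is judged (in metres and radians):
On the way:
1. the base of the figure, in the lane, is under the catch and holds it lifted (value of joint catch above 0.4 rad and x of figure in the frame of stand between -0.09 and 0.03 m and y of figure in the frame of stand between -0.01 and 0.01 m and z of figure in the frame of stand below 0.045 m), for 0.1 s.
At the end, for the whole second after the job is handed in: The dowel's tip is at least 6.5 mm down in the hole on the lane's middle line (within 5 mm), the figure stands within 2 degrees of upright, its base flat and within 4.6 degrees of the lane, dowel end leading; the catch hangs within 0.12 rad of straight down behind the base; all at rest (z of dowel_tip in the frame of stand below 0.0175 m and x of dowel_tip in the frame of stand between 0.077 and 0.163 m and y of dowel_tip in the frame of stand between -0.005 and 0.005 m and x of figure in the frame of stand below 0.145 m and angle between figure's own z axis and vertical below 0.035 rad and angle between the x axis of figure and the x axis of stand, either way round below 0.08 rad and value of joint catch below 0.12 rad and linear speed of figure below 0.01 m/s and x of tail in the frame of stand below 0.1 m); the robot touches nothing.
It fails at once if the figure is rammed against the stand (over 40 N) (contact force between figure and stand above 40 N).
It fails at once if the bowl was moved more than 25 mm (distance of bowl from where it was at the start of the episode above 0.025 m).
It fails at once if the bangle was moved more than 25 mm (distance of bangle from where it was at the start of the episode above 0.025 m).
It fails at once if the statue was moved more than 25 mm (distance of statue from where it was at the start of the episode above 0.025 m).
It also fails if it takes over 64 s, if anything falls off the work surface, if the arm or the gripper's body presses on something with over 40 N, if the wrist force passes 120 N, or if a joint passes its speed limit or range.

## Working session

There is one attempt and no reset: what is moved stays moved. The work goes in short steps, Python scripts to look and compute and a tool call to move; the robot and the scene stay as the last step left them, time stands still between calls to the robot, and variables do not carry over. Pictures are saved under pics/ and viewed, about 8 in all and at most 12, crops included, and the job is handed in when it is done.

Besides the shell and the picture viewer there is one more tool, called after "Call:" as a command line: name --argument value ..., lists and objects as JSON in quotes. play_rows: Moves the arm, as the interface text tells. Its arguments: {"type":"object","properties":{"commands":{"type":"array"}},"required":["commands"]}

```bash
mkdir -p pics
cat > h.py <<'E'
import numpy as np,cv2
from station import r,viewer,job,spotter
def K(p): return np.array([[p['fx'],0,p['cx']],[0,p['fy'],p['cy']],[0,0,1.]])
def cam(p,s=None):
    if 'R' in p: return np.array(p['R']),np.array(p['t'])
    M=np.array(p['mount']);T=np.eye(4);T[:3,:3]=s['ee_rot'];T[:3,3]=s['tcp_pos']
    W=np.linalg.inv(T@M);return W[:3,:3],W[:3,3]
def onz(p,uv,z,s=None):
    R,t=cam(p,s);u=cv2.undistortPoints(np.array(uv,float).reshape(-1,1,2),K(p),np.array(p['dist'],float)).reshape(-1,2)
    c=-R.T@t;d=np.c_[u,np.ones(len(u))]@R
    return c+d*((z-c[2])/d[:,2])[:,None]
def proj(p,X,s=None):
    R,t=cam(p,s);return cv2.projectPoints(np.array(X,float).reshape(-1,1,3),cv2.Rodrigues(R)[0],t,K(p),np.array(p['dist'],float))[0].reshape(-1,2)
def save(p,n,crop=None,k=1):
    im=p['image'][:,:,::-1]
    if crop: im=im[crop[1]:crop[3],crop[0]:crop[2]]
    cv2.imwrite('pics/'+n,cv2.resize(im,None,fx=k,fy=k,interpolation=cv2.INTER_CUBIC))
E
python3 - <<'E'
from h import *
a=viewer.capture('top');b=viewer.capture('scene')
cv2.imwrite('pics/a.png',cv2.resize(a['image'][:,:,::-1],(800,500)))
save(b,'b.png')
for p in(a,b):
  print(K(p).round(1).tolist(),np.round(-np.array(p['R']).T@p['t'],3))
  for n in['figure','stand','catch','bowl','bangle','statue']:
    print(n,[(np.round(d['uv']),round(d['score'],2),onz(p,d['uv'],0.03)[0][:2].round(3)) for d in spotter.find_in(n,p)[:4]])
E
```

```text
[[409.5, 0.0, 329.8], [0.0, 409.5, 194.9], [0.0, 0.0, 1.0]] [ 0.379 -0.099  1.287]
figure [(array([416., 218.]), 0.66, array([ 0.457, -0.343])), (array([460., 212.]), 0.66, array([ 0.478, -0.479])), (array([421., 267.]), 0.65, array([ 0.309, -0.357])), (array([370., 248.]), 0.62, array([ 0.364, -0.205]))]
stand [(array([274., 177.]), 0.83, array([0.577, 0.095]))]
catch []
bowl [(array([358., 127.]), 0.83, array([ 0.742, -0.163]))]
bangle [(array([216., 218.]), 0.55, array([0.446, 0.27 ])), (array([275., 175.]), 0.52, array([0.584, 0.094]))]
statue [(array([417., 168.]), 0.62, array([ 0.614, -0.347]))]
[[362.5, 0.0, 324.4], [0.0, 362.5, 195.1], [0.0, 0.0, 1.0]] [0.844 0.365 0.943]
figure [(array([272., 118.]), 0.87, array([ 0.477, -0.473])), (array([346., 151.]), 0.77, array([ 0.358, -0.206])), (array([331., 118.]), 0.7, array([ 0.312, -0.352])), (array([299., 140.]), 0.63, array([ 0.454, -0.336]))]
stand [(array([352., 272.]), 0.89, array([0.594, 0.127])), (array([297., 137.]), 0.36, array([ 0.454, -0.35 ]))]
catch [(array([297., 140.]), 0.38, array([ 0.461, -0.338])), (array([252., 220.]), 0.25, array([ 0.731, -0.165])), (array([440., 288.]), 0.2, array([0.441, 0.291]))]
bowl [(array([250., 224.]), 0.7, array([ 0.741, -0.159]))]
bangle [(array([440., 288.]), 0.71, array([0.439, 0.29 ]))]
statue [(array([255., 157.]), 0.56, array([ 0.609, -0.359]))]
```

View pics/a.png

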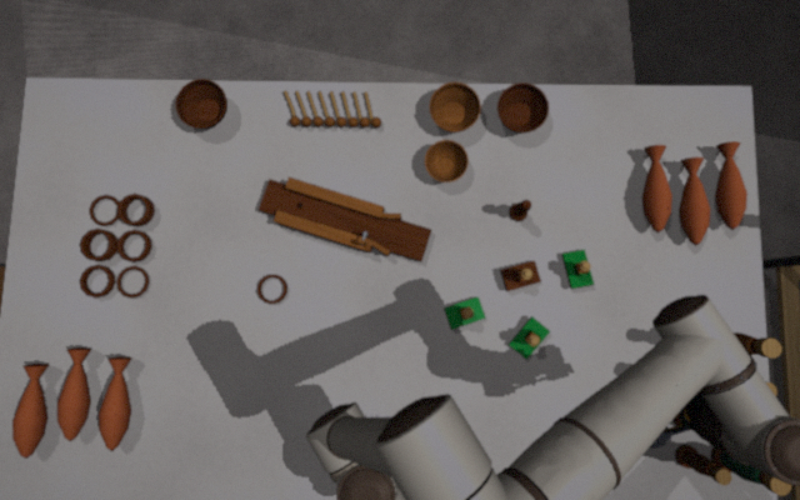

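View pics/b.png

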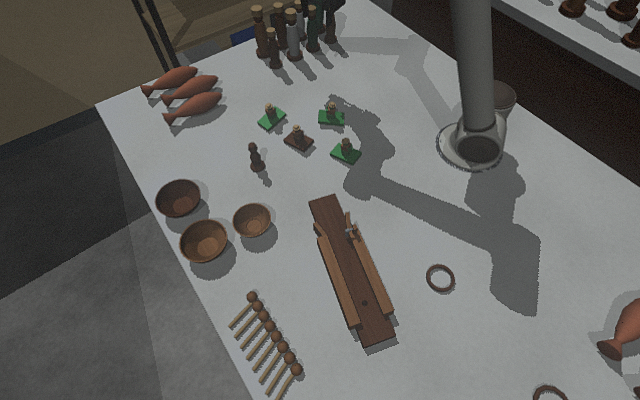

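```bash
cat >> h.py <<'E'
from scipy.spatial.transform import Rotation as Ro
def go(pos,Rt=None,s=None):
    s=s or r.sense();R=np.array(s['ee_rot']);d=R.T@(np.array(pos)-s['tcp_pos'])/.75
    w=Ro.from_matrix(R.T@(R if Rt is None else Rt)).as_rotvec()/np.pi
    print('t',d.round(4),'a',w.round(4),'rows',round(max(np.linalg.norm(d)*.75/.0417,np.linalg.norm(w)*180/7.16),1))
def down(yaw,tilt=0): # jaw axis y at 90+yaw; tool x down; horizontal forward dir = yaw
    c,s=np.cos(yaw),np.sin(yaw);f=np.array([c,s,0]);x=np.array([0,0,-1.])*np.cos(tilt)+f*np.sin(tilt)
    y=np.array([-s,c,0]);return np.c_[x,y,np.cross(x,y)]
E
python3 - <<'E'
from h import *
s=r.sense();print(np.round(s['ee_rot'],3),s['tcp_pos']);p=viewer.capture('wrist');print(np.round(p['mount'],3),p['fx'])
R=np.array(s['ee_rot']);M=np.array(p['mount']);print('cam offset world',R@M[:3,3],'view',R@M[:3,2])
go([.40,-.34,.25])
E
```

```text
[[ 0.    -0.311  0.951]
 [-0.     0.951  0.311]
 [-1.    -0.     0.   ]] [ 0.19413395 -0.59406922  0.21047266]
[[-0.    -0.257  0.966 -0.173]
 [ 1.    -0.     0.    -0.   ]
 [ 0.     0.966  0.257 -0.07 ]
 [ 0.     0.     0.     1.   ]] 314.3435117330225
cam offset world [-0.06668262 -0.0218919   0.17342646] view [ 0.24456655  0.0800738  -0.96632054]
t [-0.0527  0.2367  0.3661] a [0. 0. 0.] rows 7.9
```

Call:
play_rows --commands '[{"fingers": -1,"tx": -0.01,"ty": 0.023,"tz": 0.037,"ax": 0,"ay": 0,"az": 0},{"fingers": -1,"tx": -0.021,"ty": 0.047,"tz": 0.073,"ax": 0,"ay": 0,"az": 0},{"fingers": -1,"tx": -0.032,"ty": 0.071,"tz": 0.11,"ax": 0,"ay": 0,"az": 0},{"fingers": -1,"tx": -0.042,"ty": 0.095,"tz": 0.147,"ax": 0,"ay": 0,"az": 0},{"fingers": -1,"tx": -0.053,"ty": 0.118,"tz": 0.183,"ax": 0,"ay": 0,"az": 0}]'

```text
time_s: 1.17
tcp_pos: [0.2977, -0.466, 0.2506]
ee_rot: [[0.0, -0.31, 0.951], [0.0, 0.951, 0.31], [-1.0, 0.0, 0.0]]
wrist_force: [0.2, -0.2, -0.6]
gripper_width: 0.998
```

Call:
play_rows --commands '[{"fingers": -1,"tx": 0,"ty": 0.023,"tz": 0.037,"ax": 0,"ay": 0,"az": 0},{"fingers": -1,"tx": 0,"ty": 0.047,"tz": 0.073,"ax": 0,"ay": 0,"az": 0},{"fingers": -1,"tx": 0,"ty": 0.071,"tz": 0.11,"ax": 0,"ay": 0,"az": 0},{"fingers": -1,"tx": 0,"ty": 0.095,"tz": 0.147,"ax": 0,"ay": 0,"az": 0},{"fingers": -1,"tx": 0,"ty": 0.118,"tz": 0.183,"ax": 0,"ay": 0,"az": 0}]'

```text
time_s: 1.58
tcp_pos: [0.4009, -0.3391, 0.2505]
ee_rot: [[0.001, -0.311, 0.95], [-0.0, 0.95, 0.311], [-1.0, -0.0, 0.001]]
wrist_force: [-0.1, 0.0, -1.0]
gripper_width: 1.003
```

Run:
```python
from h import *
s=r.sense();p=viewer.capture('wrist');print(s['time_s'],s['tcp_pos'])
save(p,'c.png')
t=viewer.capture('top')
# stand crop
cr=(195,130,355,220);cv2.imwrite('pics/d.png',cv2.resize(t['image'][cr[1]:cr[3],cr[0]:cr[2],::-1],(800,450),interpolation=cv2.INTER_CUBIC))
for d in spotter.silhouettes('figure',p)[:4]:
  c=cv2.findContours(d['region'].astype(np.uint8),0,1)[0];c=max(c,key=cv2.contourArea)
  print(d['score'],d['uv'],onz(p,d['uv'],.03,s)[0],cv2.minAreaRect(c))
```

```text
1.5833 [ 0.40088889 -0.33910353  0.2505383 ]
0.98 [419.7, 168.6] [ 0.3566513  -0.21570024  0.03      ] ((420.1603088378906, 167.8330841064453), (72.40800476074219, 45.00518798828125), 2.2025983333587646)
0.95 [196.3, 183.2] [ 0.46321289 -0.48082991  0.03      ] ((191.9641571044922, 182.0546112060547), (54.74011993408203, 64.61320495605469), 6.709837436676025)
0.85 [298.3, 203.4] [ 0.44824546 -0.34831833  0.03      ] ((298.74725341796875, 202.802490234375), (66.74971771240234, 45.25315856933594), 3.012787342071533)
0.75 [319.5, 86.3] [ 0.30245011 -0.3673087   0.03      ] ((319.8537292480469, 84.84896850585938), (50.25731658935547, 76.90855407714844), 55.92280578613281)
```

View pics/c.png

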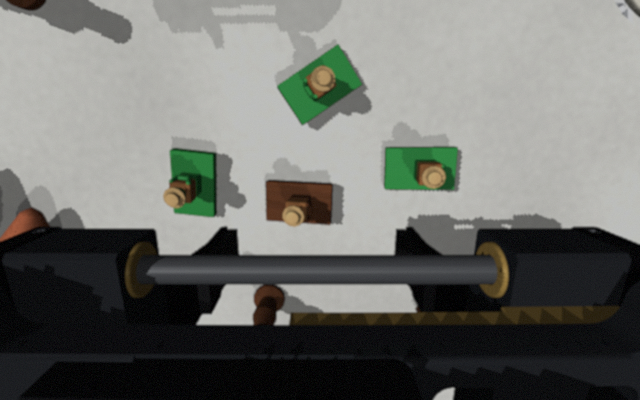

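View pics/d.png

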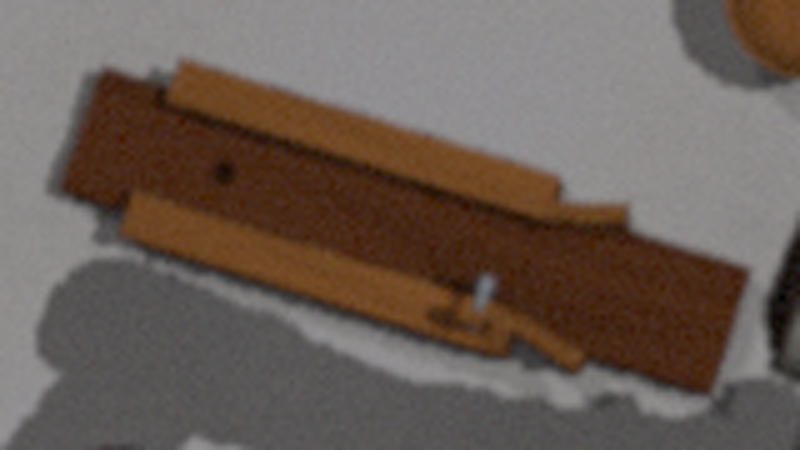

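```bash
cat >> h.py <<'E'
from scipy.optimize import minimize,least_squares
def box(x0,x1,y,z0,z1): return np.array([[x,s*y,z] for x in(x0,x1) for s in(-1,1) for z in(z0,z1)])
FP=[box(-.045,.045,.028,0,.014),box(-.008,.018,.013,.014,.054),np.array([[.005+.013*np.cos(a),.013*np.sin(a),z] for a in np.arange(0,6.3,.4) for z in(.06,.076)])]
def figmask(p,s,q,z0=.006,tilt=8):
    R=(Ro.from_euler('z',q[2])*Ro.from_euler('y',-tilt,degrees=True)).as_matrix();m=np.zeros((400,640),np.uint8)
    for P in FP:
        uv=proj(p,P@R.T+[q[0],q[1],z0],s);cv2.fillConvexPoly(m,cv2.convexHull((uv*16).round().astype(np.int32)),1,shift=4)
    return m
def fitfig(p,s,reg,q0,z0=.006,tilt=8):
    f=lambda q:-(figmask(p,s,q,z0,tilt)&reg).sum()/(figmask(p,s,q,z0,tilt)|reg).sum()
    return minimize(f,q0,method='Nelder-Mead',options=dict(initial_simplex=np.array([q0]+[np.array(q0)+d for d in np.diag([.015,.015,.15])])))
E
python3 - <<'E'
from h import *
s=r.sense();p=viewer.capture('wrist')
d=min(spotter.silhouettes('figure',p),key=lambda d:np.hypot(d['uv'][0]-298,d['uv'][1]-203))
reg=d['region'].astype(np.uint8);g=onz(p,d['uv'],.01,s)[0]
best=[]
for y0 in(105,-75):
    o=fitfig(p,s,reg,[g[0],g[1],np.radians(y0)]);best.append(o);print(y0,o.x[:2].round(4),np.degrees(o.x[2]).round(1),round(o.fun,3))
im=np.hstack([p['image'][150:250,230:370,::-1]]*2).copy();big=cv2.resize(im,None,fx=2.8,fy=2.8,interpolation=cv2.INTER_CUBIC)
for i,o in enumerate(best):
    R=(Ro.from_euler('z',o.x[2])*Ro.from_euler('y',-8,degrees=True)).as_matrix()
    for P in FP[:2]:
        uv=(proj(p,P@R.T+[*o.x[:2],.006],s)-[230-140*i,150])*2.8
        for a in range(8):
            for b in(1,2,4):
                if not a&b: cv2.line(big,*[tuple(int(v) for v in uv[k]) for k in(a,a|b)],(0,255,0),1)
cv2.imwrite('pics/e.png',big)
t=viewer.capture('top')
px=lambda L:np.array(L,float)/5+[195,130]-.4
A=px([(167,100),(137,192),(103,68),(62,190),(748,268),(712,393)]);H=onz(t,px([(223,172)]),.024)[0]
Y=[-.02925,.02925,-.042,.042,-.042,.042];Z=[.042,.042,.024,.024,.024,.024]
def res(q):
    P=[[.19 if i<2 else (q[3] if i<4 else q[4]),Y[i],Z[i]] for i in range(6)]
    return (proj(t,np.array(P)@Ro.from_euler('z',q[2]).as_matrix().T+[q[0],q[1],0])-A).ravel()
o=least_squares(res,[.577,.095,np.radians(75),.215,-.215],x_scale=[.01,.01,.02,.01,.01]);q=o.x
print('stand',q.round(4),np.degrees(q[2]),'rms',np.sqrt(np.mean(o.fun**2)))
S=Ro.from_euler('z',q[2]).as_matrix()
print('hole in stand',S.T@(H-[q[0],q[1],0]))
for n,P in dict(tip=(-.04,.0225,.03),post=(-.04,.044,.076),flare=(-.107,-.0425,.042),flare2=(-.107,.0425,.042)).items(): print(n,(proj(t,S@P+[q[0],q[1],0])[0]-[194.6,129.6])*5)
E
```

```text
105 [ 0.5458 -0.3092] 70.6 0.0
-75 [ 0.5324 -0.3025] -117.0 0.0
stand [ 0.576   0.0653  1.283   0.2413 -0.1859] 73.51263218587246 rms 0.3268483211351747
hole in stand [ 1.47738955e-01 -7.54186534e-05  2.40000000e-02]
tip [494.82132559 293.29976915]
post [475.85435997 317.28213521]
flare [628.81491326 223.11771046]
flare2 [586.73521011 354.10982624]h.py:35: RuntimeWarning: overflow encountered in scalar negative
  f=lambda q:-(figmask(p,s,q,z0,tilt)&reg).sum()/(figmask(p,s,q,z0,tilt)|reg).sum()
```

View pics/e.png

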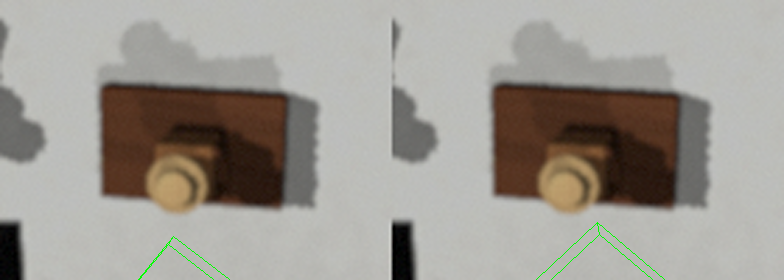

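```bash
sed -i 's/f=lambda q:-(figmask(p,s,q,z0,tilt)&reg).sum()/f=lambda q:-1.0*(figmask(p,s,q,z0,tilt)\&reg).sum()/' h.py
cat > f.py <<'E'
from h import *
s=r.sense();p=viewer.capture('wrist')
d=min(spotter.silhouettes('figure',p),key=lambda d:np.hypot(d['uv'][0]-298,d['uv'][1]-203))
reg=d['region'].astype(np.uint8);g=onz(p,d['uv'],.01,s)[0]
best=[]
for y0 in(105,-75):
    o=fitfig(p,s,reg,[g[0],g[1],np.radians(y0)]);best.append(o);print(y0,o.x[:2].round(4),np.degrees(o.x[2]).round(1),round(o.fun,3))
im=np.hstack([p['image'][150:250,230:370,::-1]]*2).copy();big=cv2.resize(im,None,fx=2.8,fy=2.8,interpolation=cv2.INTER_CUBIC)
for i,o in enumerate(best):
    R=(Ro.from_euler('z',o.x[2])*Ro.from_euler('y',-8,degrees=True)).as_matrix()
    for P in FP[:2]:
        uv=(proj(p,P@R.T+[*o.x[:2],.006],s)-[230-140*i,150])*2.8
        for a in range(8):
            for b in(1,2,4):
                if not a&b: cv2.line(big,*[tuple(int(v) for v in uv[k]) for k in(a,a|b)],(0,255,0),1)
cv2.imwrite('pics/f.png',big)
E
python3 f.py
```

```text
105 [ 0.4506 -0.3477] 106.0 -0.94
-75 [ 0.451  -0.3486] -76.6 -0.933
```

View pics/f.png

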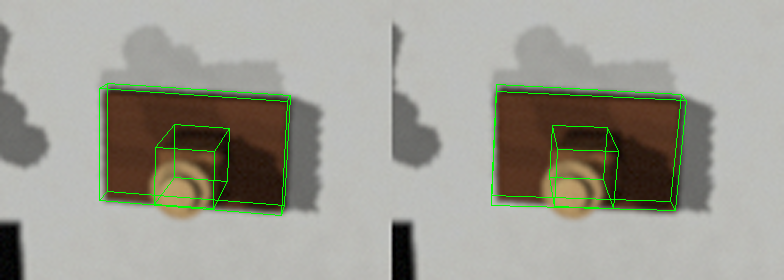

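Run:
```python
from h import *
print(np.round(r.sense()['joints'],1))
go([.4508,-.3483,.15],down(np.radians(106)))
```

```text
[-22.8  10.7  -9.7   0.  -69.6 -49.2]
t [ 0.1336 -0.03    0.0623] a [-4.889e-01 -0.000e+00 -1.000e-04] rows 12.3
```

Call:
play_rows --commands '[{"fingers": -1,"tx": 0.027,"ty": -0.006,"tz": 0.012,"ax": -0.039,"ay": 0,"az": 0},{"fingers": -1,"tx": 0.054,"ty": -0.012,"tz": 0.025,"ax": -0.078,"ay": 0,"az": 0},{"fingers": -1,"tx": 0.08,"ty": -0.018,"tz": 0.037,"ax": -0.117,"ay": 0,"az": 0},{"fingers": -1,"tx": 0.107,"ty": -0.024,"tz": 0.05,"ax": -0.156,"ay": 0,"az": 0},{"fingers": -1,"tx": 0.1336,"ty": -0.03,"tz": 0.0623,"ax": -0.1955,"ay": 0,"az": 0}]'

```text
time_s: 2.4
tcp_pos: [0.4512, -0.3485, 0.1491]
ee_rot: [[0.0, -0.804, 0.595], [-0.0, 0.595, 0.804], [-1.0, -0.0, 0.0]]
wrist_force: [1.0, 0.2, 0.3]
gripper_width: 1.001
```

Call:
play_rows --commands '[{"fingers": -1,"tx": 0,"ty": 0,"tz": 0,"ax": -0.039,"ay": 0,"az": 0},{"fingers": -1,"tx": 0,"ty": 0,"tz": 0,"ax": -0.078,"ay": 0,"az": 0},{"fingers": -1,"tx": 0,"ty": 0,"tz": 0,"ax": -0.117,"ay": 0,"az": 0},{"fingers": -1,"tx": 0,"ty": 0,"tz": 0,"ax": -0.156,"ay": 0,"az": 0},{"fingers": -1,"tx": 0,"ty": 0,"tz": 0,"ax": -0.1955,"ay": 0,"az": 0}]'

```text
time_s: 2.82
tcp_pos: [0.4508, -0.3485, 0.1498]
ee_rot: [[-0.0, -1.0, 0.022], [0.0, 0.022, 1.0], [-1.0, 0.0, 0.0]]
wrist_force: [-0.0, 0.5, 0.2]
gripper_width: 0.998
```

Call:
play_rows --commands '[{"fingers": -1,"tx": 0,"ty": 0,"tz": 0,"ax": -0.039,"ay": 0,"az": 0},{"fingers": -1,"tx": 0,"ty": 0,"tz": 0,"ax": -0.078,"ay": 0,"az": 0},{"fingers": -1,"tx": 0,"ty": 0,"tz": 0,"ax": -0.098,"ay": 0,"az": 0},{"fingers": -1,"tx": 0,"ty": 0,"tz": 0,"ax": -0.098,"ay": 0,"az": 0}]'

```text
time_s: 3.15
tcp_pos: [0.4509, -0.3484, 0.1499]
ee_rot: [[-0.0, -0.961, -0.277], [-0.0, -0.277, 0.961], [-1.0, 0.0, 0.0]]
wrist_force: [0.3, -0.4, 0.4]
gripper_width: 1.004
```

Run:
```python
from h import *
s=r.sense();print(s['tcp_pos'],np.degrees(np.arctan2(s['ee_rot'][1][2],s['ee_rot'][0][2])))
p=viewer.capture('wrist')
for d in spotter.silhouettes('figure',p):
    reg=d['region'].astype(np.uint8);g=onz(p,d['uv'],.03,s)[0]
    if np.hypot(g[0]-.4506,g[1]+.3477)<.05:
        print(d['score'],d['uv'],reg.sum())
        for y0 in(106,-74):
            o=fitfig(p,s,reg,[.4506,-.3477,np.radians(y0)]);print(y0,o.x[:2].round(4),np.degrees(o.x[2]).round(1),round(o.fun,3))
save(p,'g.png')
go([.4508,-.3483,.046])
```

```text
[ 0.45085661 -0.34838592  0.14991544] 106.06601063345765
0.56 [315.5, 186.5] 4999
106 [ 0.4507 -0.3473] 106.3 -0.958
-74 [ 0.4507 -0.3479] -73.1 -0.971
t [ 1.386e-01  2.000e-04 -1.000e-04] a [0. 0. 0.] rows 2.5
```

View pics/g.png

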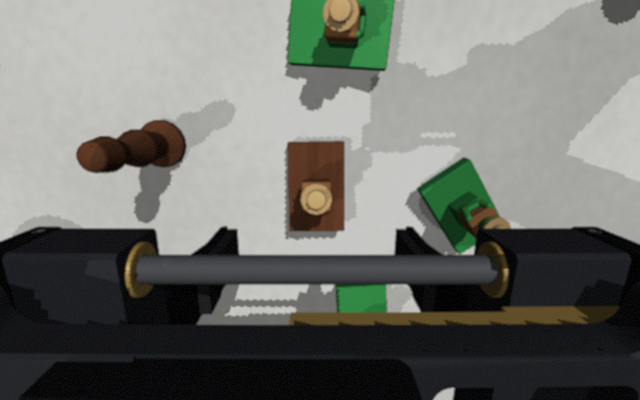

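Run:
```python
from h import *
s=r.sense();p=viewer.capture('wrist');b=viewer.capture('scene')
pan=[]
crops={'w':(280,125,360,245),'s':(270,110,330,170)}
for n,c,k in(('w',p,4),('s',b,8)):
    cr=crops[n];x0,y0,x1,y1=cr
    base=cv2.resize(c['image'][y0:y1,x0:x1,::-1],None,fx=k,fy=k,interpolation=cv2.INTER_CUBIC)
    for q in((.4507,-.3473,106.3),(.4507,-.3479,-73.1)):
        im=base.copy();R=(Ro.from_euler('z',q[2],degrees=True)*Ro.from_euler('y',-8,degrees=True)).as_matrix()
        for j,P in enumerate(FP):
            uv=((proj(c,P@R.T+[q[0],q[1],.006],s)-[x0,y0]+.5)*k).round().astype(int)
            if j<2:
                for a in range(8):
                    for m in(1,2,4):
                        if not a&m: cv2.line(im,tuple(map(int,uv[a])),tuple(map(int,uv[a|m])),(0,255,0),1)
            else: cv2.polylines(im,[uv[1::2].astype(np.int32)],True,(255,255,0),1)
        pan.append(cv2.resize(im,None,fx=1,fy=1)[:480])
    pan.append(base[:480]) if n=='s' else None
w=np.hstack([cv2.copyMakeBorder(i,0,480-i.shape[0],0,6,0) for i in pan])
print(w.shape);cv2.imwrite('pics/i.png',cv2.resize(w,(800,int(800/w.shape[1]*w.shape[0])),interpolation=cv2.INTER_AREA) if 0 else w[:, :])
s2=np.hstack(pan[2:4]);cv2.imwrite('pics/i.png',np.vstack([cv2.resize(np.hstack([pan[0],pan[1]]),(480,360),interpolation=cv2.INTER_AREA),cv2.resize(s2,(480,240),interpolation=cv2.INTER_AREA)]))
```

```text
(480, 2110, 3)
```

View pics/i.png

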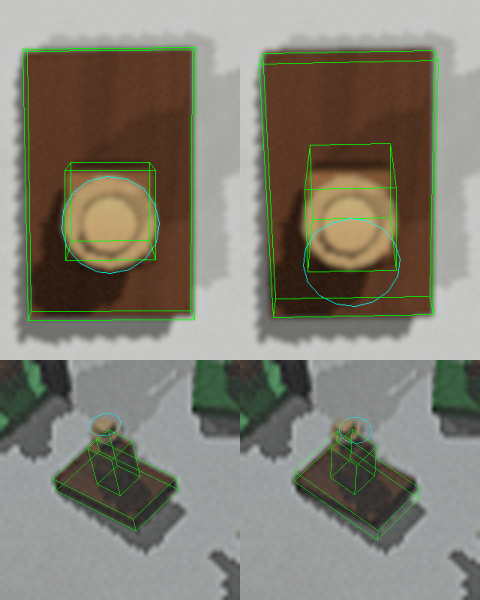

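The overlay settles it: with yaw 106° the torso and hat outlines match in both views, and with the reverse they do not. So the nose points to +y. Now I'll grasp.

Call:
play_rows --commands '[{"fingers": -1,"tx": 0.04,"ty": 0,"tz": 0,"ax": 0,"ay": 0,"az": 0},{"fingers": -1,"tx": 0.08,"ty": 0,"tz": 0,"ax": 0,"ay": 0,"az": 0},{"fingers": -1,"tx": 0.11,"ty": 0,"tz": 0,"ax": 0,"ay": 0,"az": 0},{"fingers": -1,"tx": 0.13,"ty": 0,"tz": 0,"ax": 0,"ay": 0,"az": 0},{"fingers": -1,"tx": 0.1386,"ty": 0,"tz": 0,"ax": 0,"ay": 0,"az": 0}]'

```text
time_s: 3.77
tcp_pos: [0.4498, -0.3468, 0.0434]
ee_rot: [[-0.004, -0.961, -0.276], [0.002, -0.276, 0.961], [-1.0, 0.004, 0.003]]
wrist_force: [-0.1, -0.1, 1.0]
gripper_width: 1.0
```

Call:
play_rows --commands '[{"fingers": -0.2,"tx": 0,"ty": 0,"tz": 0,"ax": 0,"ay": 0,"az": 0},{"fingers": 0,"tx": 0,"ty": 0,"tz": 0,"ax": 0,"ay": 0,"az": 0},{"fingers": 0.2,"tx": 0,"ty": 0,"tz": 0,"ax": 0,"ay": 0,"az": 0},{"fingers": 0.4,"tx": 0,"ty": 0,"tz": 0,"ax": 0,"ay": 0,"az": 0},{"fingers": 1,"tx": 0,"ty": 0,"tz": 0,"ax": 0,"ay": 0,"az": 0}]'

```text
time_s: 4.18
tcp_pos: [0.4522, -0.3477, 0.0472]
ee_rot: [[0.002, -0.961, -0.278], [-0.001, -0.278, 0.961], [-1.0, -0.002, -0.001]]
wrist_force: [-0.2, -0.2, -0.0]
gripper_width: 0.709
```

Call:
play_rows --commands '[{"fingers": 1,"tx": 0,"ty": 0,"tz": 0,"ax": 0,"ay": 0,"az": 0},{"fingers": 1,"tx": 0,"ty": 0,"tz": 0,"ax": 0,"ay": 0,"az": 0},{"fingers": 1,"tx": 0,"ty": 0,"tz": 0,"ax": 0,"ay": 0,"az": 0},{"fingers": 1,"tx": 0,"ty": 0,"tz": 0,"ax": 0,"ay": 0,"az": 0},{"fingers": 1,"tx": 0,"ty": 0,"tz": 0,"ax": 0,"ay": 0,"az": 0}]'

```text
time_s: 4.6
tcp_pos: [0.4515, -0.3474, 0.0461]
ee_rot: [[0.0, -0.961, -0.278], [-0.0, -0.278, 0.961], [-1.0, -0.0, -0.0]]
wrist_force: [-0.1, 0.4, 0.8]
gripper_width: 0.328
```

Call:
play_rows --commands '[{"fingers": 1,"tx": 0,"ty": 0,"tz": 0,"ax": 0,"ay": 0,"az": 0},{"fingers": 1,"tx": 0,"ty": 0,"tz": 0,"ax": 0,"ay": 0,"az": 0},{"fingers": 1,"tx": 0,"ty": 0,"tz": 0,"ax": 0,"ay": 0,"az": 0},{"fingers": 1,"tx": 0,"ty": 0,"tz": 0,"ax": 0,"ay": 0,"az": 0}]'

```text
time_s: 4.93
tcp_pos: [0.4513, -0.3475, 0.0461]
ee_rot: [[-0.0, -0.961, -0.278], [0.0, -0.278, 0.961], [-1.0, 0.0, 0.0]]
wrist_force: [-1.0, -0.7, -0.0]
gripper_width: 0.282
```

Call:
play_rows --commands '[{"fingers": 1,"tx": -0.02,"ty": 0,"tz": 0,"ax": 0,"ay": 0,"az": 0},{"fingers": 1,"tx": -0.05,"ty": 0,"tz": 0,"ax": 0,"ay": 0,"az": 0},{"fingers": 1,"tx": -0.09,"ty": 0,"tz": 0,"ax": 0,"ay": 0,"az": 0},{"fingers": 1,"tx": -0.13,"ty": 0,"tz": 0,"ax": 0,"ay": 0,"az": 0},{"fingers": 1,"tx": -0.16,"ty": 0,"tz": 0,"ax": 0,"ay": 0,"az": 0}]'

```text
time_s: 5.35
tcp_pos: [0.4516, -0.3473, 0.1675]
ee_rot: [[0.001, -0.961, -0.277], [-0.0, -0.277, 0.961], [-1.0, -0.001, -0.0]]
wrist_force: [0.9, 0.3, -3.0]
gripper_width: 0.288
```

Run:
```python
from h import *
q=(.576,.0653,np.radians(73.51));S=Ro.from_euler('z',q[2]).as_matrix()
w=lambda P:S@np.array(P)+[q[0],q[1],0]
s=r.sense();print(s['tcp_pos'],s['gripper_width'])
f=w([-.1306,0,.024+.0463]);print('place tcp',f)
go([*f[:2],.166],down(q[2]))
```

```text
[ 0.45161617 -0.34733517  0.16747032] 0.2880974699485286
place tcp [ 0.53892945 -0.05992833  0.0703    ]
t [ 0.002  -0.2182  0.3359] a [ 0.1811 -0.      0.0003] rows 7.2
```

Call:
play_rows --commands '[{"fingers": 1,"tx": 0,"ty": -0.016,"tz": 0.025,"ax": 0,"ay": 0,"az": 0},{"fingers": 1,"tx": 0,"ty": -0.038,"tz": 0.058,"ax": 0,"ay": 0,"az": 0},{"fingers": 1,"tx": 0,"ty": -0.063,"tz": 0.097,"ax": 0,"ay": 0,"az": 0},{"fingers": 1,"tx": 0,"ty": -0.087,"tz": 0.134,"ax": 0,"ay": 0,"az": 0},{"fingers": 1,"tx": 0,"ty": -0.112,"tz": 0.172,"ax": 0,"ay": 0,"az": 0}]'

```text
time_s: 5.77
tcp_pos: [0.4956, -0.1985, 0.1649]
ee_rot: [[-0.002, -0.961, -0.276], [0.001, -0.276, 0.961], [-1.0, 0.002, 0.002]]
wrist_force: [0.7, 0.6, -3.2]
gripper_width: 0.288
```

Call:
play_rows --commands '[{"fingers": 1,"tx": 0,"ty": -0.025,"tz": 0.038,"ax": 0,"ay": 0,"az": 0},{"fingers": 1,"tx": 0,"ty": -0.05,"tz": 0.076,"ax": 0,"ay": 0,"az": 0},{"fingers": 1,"tx": 0,"ty": -0.073,"tz": 0.112,"ax": 0,"ay": 0,"az": 0},{"fingers": 1,"tx": 0,"ty": -0.095,"tz": 0.146,"ax": 0,"ay": 0,"az": 0},{"fingers": 1,"tx": 0,"ty": -0.1062,"tz": 0.1639,"ax": 0,"ay": 0,"az": 0}]'

```text
time_s: 6.18
tcp_pos: [0.5389, -0.0569, 0.165]
ee_rot: [[-0.001, -0.96, -0.28], [0.001, -0.28, 0.96], [-1.0, 0.001, 0.001]]
wrist_force: [-0.2, -0.2, -4.7]
gripper_width: 0.287
```

Call:
play_rows --commands '[{"fingers": 1,"tx": 0,"ty": 0,"tz": 0,"ax": 0.036,"ay": 0,"az": 0},{"fingers": 1,"tx": 0,"ty": 0,"tz": 0,"ax": 0.072,"ay": 0,"az": 0},{"fingers": 1,"tx": 0,"ty": 0,"tz": 0,"ax": 0.109,"ay": 0,"az": 0},{"fingers": 1,"tx": 0,"ty": 0,"tz": 0,"ax": 0.145,"ay": 0,"az": 0},{"fingers": 1,"tx": 0,"ty": 0,"tz": 0,"ax": 0.1811,"ay": 0,"az": 0}]'

```text
time_s: 6.6
tcp_pos: [0.5378, -0.0597, 0.1647]
ee_rot: [[-0.003, -0.957, 0.289], [0.001, 0.289, 0.957], [-1.0, 0.003, -0.0]]
wrist_force: [-0.4, 0.4, -3.8]
gripper_width: 0.291
```

Run:
```python
from h import *
s=r.sense();p=viewer.capture('wrist');b=viewer.capture('scene')
print(s['time_s'],s['tcp_pos'],s['gripper_width'],np.degrees(np.arctan2(s['ee_rot'][1][2],s['ee_rot'][0][2])))
q=(.576,.0653,np.radians(73.51));S=Ro.from_euler('z',q[2]).as_matrix()
w=lambda P:np.array(P)@S.T+[q[0],q[1],0]
im=p['image'][:,:,::-1].copy();im2=cv2.resize(b['image'][160:360,260:440,::-1],None,fx=2,fy=2)
L=[[(-.107,-.0425,.042),(-.06,-.02925,.042),(.19,-.02925,.042)],[(-.107,.0425,.042),(-.06,.02925,.042),(.19,.02925,.042)],[(-.1859,-.042,.024),(.2413,-.042,.024),(.2413,.042,.024),(-.1859,.042,.024),(-.1859,-.042,.024)],[(.143,-.005,.024),(.153,.005,.024)],[(-.04,.044,.076),(-.04,.0225,.066),(-.04,.0225,.03)]]
for l in L:
    l=np.array([a+(np.array(c)-a)*k/20 for a,c in zip(map(np.array,l[:-1]),l[1:]) for k in range(21)])
    uv=proj(p,w(l),s);
    if (abs(uv)<3000).all(): cv2.polylines(im,[uv.round().astype(np.int32)],False,(0,255,0),1)
    cv2.polylines(im2,[((proj(b,w(l))-[260,160]+.5)*2).round().astype(np.int32)],False,(0,255,0),1)
v=np.zeros((800,640,3),np.uint8);im2=cv2.copyMakeBorder(im2,0,0,0,0,0)
o=np.hstack([im[:, 130:510],im2]);print(o.shape);cv2.imwrite('pics/j.png',o)
f=w([-.1306,0,.024+.0463]);print(f)
go([f[0],f[1],f[2]+.001])
```

```text
6.6 [ 0.53781718 -0.05966039  0.16473661] 0.2911390125238412 73.17392062896162
(400, 740, 3)
[ 0.53892945 -0.05992833  0.0703    ]
t [ 0.1247 -0.0017  0.0003] a [0. 0. 0.] rows 2.2
```

View pics/j.png

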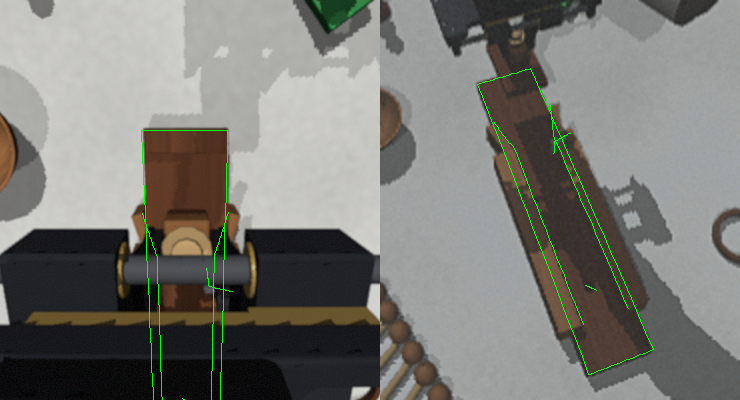

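Call:
play_rows --commands '[{"fingers": 1,"tx": 0.04,"ty": -0.001,"tz": 0,"ax": 0,"ay": 0,"az": 0},{"fingers": 1,"tx": 0.08,"ty": -0.0017,"tz": 0,"ax": 0,"ay": 0,"az": 0},{"fingers": 1,"tx": 0.105,"ty": -0.0017,"tz": 0,"ax": 0,"ay": 0,"az": 0},{"fingers": 1,"tx": 0.116,"ty": -0.0017,"tz": 0,"ax": 0,"ay": 0,"az": 0},{"fingers": 1,"tx": 0.122,"ty": -0.0017,"tz": 0,"ax": 0,"ay": 0,"az": 0}]'

```text
time_s: 7.12
tcp_pos: [0.5389, -0.0605, 0.0728]
ee_rot: [[-0.004, -0.959, 0.282], [-0.001, 0.282, 0.959], [-1.0, 0.003, -0.002]]
wrist_force: [0.4, 0.1, -3.7]
gripper_width: 0.29
```

Call:
play_rows --commands '[{"fingers": 1,"tx": 0.001,"ty": 0,"tz": 0,"ax": 0,"ay": 0,"az": 0},{"fingers": 1,"tx": 0.002,"ty": 0,"tz": 0,"ax": 0,"ay": 0,"az": 0},{"fingers": 1,"tx": 0.002,"ty": 0,"tz": 0,"ax": 0,"ay": 0,"az": 0},{"fingers": 1,"tx": 0.002,"ty": 0,"tz": 0,"ax": 0,"ay": 0,"az": 0}]'

```text
time_s: 7.45
tcp_pos: [0.5409, -0.0602, 0.0743]
ee_rot: [[0.003, -0.959, 0.283], [0.0, 0.283, 0.959], [-1.0, -0.002, 0.001]]
wrist_force: [0.6, -0.8, -3.9]
gripper_width: 0.286
```

Call:
play_rows --commands '[{"fingers": 1,"tx": 0.0015,"ty": 0,"tz": 0,"ax": 0,"ay": 0,"az": 0},{"fingers": 1,"tx": 0.0025,"ty": 0,"tz": 0,"ax": 0,"ay": 0,"az": 0},{"fingers": 1,"tx": 0.0025,"ty": 0,"tz": 0,"ax": 0,"ay": 0,"az": 0}]'

```text
time_s: 7.7
tcp_pos: [0.54, -0.0603, 0.0713]
ee_rot: [[0.0, -0.959, 0.284], [0.0, 0.284, 0.959], [-1.0, -0.0, 0.0]]
wrist_force: [-0.1, 0.2, -4.3]
gripper_width: 0.29
```

Call:
play_rows --commands '[{"fingers": 1,"tx": 0.001,"ty": 0,"tz": 0,"ax": 0,"ay": 0,"az": 0},{"fingers": 1,"tx": 0.001,"ty": 0,"tz": 0,"ax": 0,"ay": 0,"az": 0}]'

```text
time_s: 7.87
tcp_pos: [0.54, -0.0604, 0.0704]
ee_rot: [[-0.0, -0.959, 0.284], [-0.0, 0.284, 0.959], [-1.0, 0.0, -0.0]]
wrist_force: [-0.5, -0.9, -4.0]
gripper_width: 0.282
```

Call:
play_rows --commands '[{"fingers": 1,"tx": 0.001,"ty": 0,"tz": 0,"ax": 0,"ay": 0,"az": 0},{"fingers": 1,"tx": 0.001,"ty": 0,"tz": 0,"ax": 0,"ay": 0,"az": 0}]'

```text
time_s: 8.03
tcp_pos: [0.5401, -0.0604, 0.07]
ee_rot: [[0.0, -0.959, 0.283], [-0.0, 0.283, 0.959], [-1.0, -0.0, -0.0]]
wrist_force: [-1.5, -0.2, 0.1]
gripper_width: 0.288
```

Call:
play_rows --commands '[{"fingers": 1,"tx": 0.001,"ty": 0,"tz": 0,"ax": 0,"ay": 0,"az": 0},{"fingers": 1,"tx": 0.001,"ty": 0,"tz": 0,"ax": 0,"ay": 0,"az": 0}]'

```text
time_s: 8.2
tcp_pos: [0.5402, -0.0604, 0.0699]
ee_rot: [[0.001, -0.959, 0.283], [-0.0, 0.283, 0.959], [-1.0, -0.001, -0.0]]
wrist_force: [-2.2, 0.2, 4.3]
gripper_width: 0.287
```

Call:
play_rows --commands '[{"fingers": 0.1,"tx": 0,"ty": 0,"tz": 0,"ax": 0,"ay": 0,"az": 0},{"fingers": -0.2,"tx": 0,"ty": 0,"tz": 0,"ax": 0,"ay": 0,"az": 0},{"fingers": -0.5,"tx": 0,"ty": 0,"tz": 0,"ax": 0,"ay": 0,"az": 0},{"fingers": -0.5,"tx": 0,"ty": 0,"tz": 0,"ax": 0,"ay": 0,"az": 0},{"fingers": -0.5,"tx": 0,"ty": 0,"tz": 0,"ax": 0,"ay": 0,"az": 0}]'

```text
time_s: 8.62
tcp_pos: [0.5402, -0.0604, 0.0688]
ee_rot: [[0.0, -0.959, 0.284], [0.0, 0.284, 0.959], [-1.0, -0.0, 0.0]]
wrist_force: [-1.0, -0.2, 0.8]
gripper_width: 0.583
```

Call:
play_rows --commands '[{"fingers": -0.5,"tx": 0,"ty": 0,"tz": 0,"ax": 0,"ay": 0,"az": 0},{"fingers": -0.5,"tx": -0.03,"ty": 0,"tz": 0,"ax": 0,"ay": 0,"az": 0},{"fingers": -0.5,"tx": -0.07,"ty": 0,"tz": 0,"ax": 0,"ay": 0,"az": 0},{"fingers": -0.5,"tx": -0.11,"ty": 0,"tz": 0,"ax": 0,"ay": 0,"az": 0},{"fingers": -0.5,"tx": -0.15,"ty": 0,"tz": 0,"ax": 0,"ay": 0,"az": 0}]'

```text
time_s: 9.03
tcp_pos: [0.5398, -0.0604, 0.1825]
ee_rot: [[-0.001, -0.959, 0.284], [-0.0, 0.284, 0.959], [-1.0, 0.001, -0.0]]
wrist_force: [0.9, -0.1, -0.9]
gripper_width: 0.75
```

Call:
play_rows --commands '[{"fingers": 1,"tx": -0.02,"ty": 0,"tz": -0.05,"ax": 0,"ay": 0,"az": 0},{"fingers": 1,"tx": -0.02,"ty": 0,"tz": -0.1,"ax": 0,"ay": 0,"az": 0},{"fingers": 1,"tx": -0.02,"ty": 0,"tz": -0.14,"ax": 0,"ay": 0,"az": 0},{"fingers": 1,"tx": -0.02,"ty": 0,"tz": -0.16,"ax": 0,"ay": 0,"az": 0},{"fingers": 1,"tx": -0.02,"ty": 0,"tz": -0.16,"ax": 0,"ay": 0,"az": 0}]'

```text
time_s: 9.45
tcp_pos: [0.5048, -0.1778, 0.1965]
ee_rot: [[-0.0, -0.958, 0.287], [-0.0, 0.287, 0.958], [-1.0, 0.0, -0.0]]
wrist_force: [0.3, 1.3, 0.3]
gripper_width: 0.457
```

```bash
cat >> h.py <<'E'
Q=(.576,.0653,np.radians(73.51));S=Ro.from_euler('z',Q[2]).as_matrix()
w=lambda P:np.array(P)@S.T+[Q[0],Q[1],0]
inv=lambda X:(np.array(X)-[Q[0],Q[1],0])@S
E
python3 - <<'E'
from h import *
s=r.sense();p=viewer.capture('wrist');print(s['time_s'],s['tcp_pos'],inv(s['tcp_pos']),s['gripper_width'])
b=viewer.capture('scene')
ds=spotter.silhouettes('figure',p)
for d in ds:
    g=onz(p,d['uv'],.05,s)[0];gi=inv(g)
    print(d['score'],d['uv'],gi)
    if abs(gi[1])<.03:
        o=fitfig(p,s,d['region'].astype(np.uint8),[*w([-.13,0,0])[:2],Q[2]],z0=.030);print(inv([*o.x[:2],0]),np.degrees(o.x[2]-Q[2]),o.fun)
save(p,'k.png')
R=down(Q[2],np.radians(12))
for x in(-.205,): 
  tip=np.array([x,-.002,.029]);tcp=w(tip)-R[:,0]*.019
  print(tcp);go(tcp+[0,0,.06],R);go(tcp,R)
E
```

```text
9.45 [ 0.50484932 -0.17776412  0.19648204] [-0.2532627  -0.00076906  0.19648204] 0.45746505453342334
0.72 [439.7, 111.7] [-0.3257555   0.12110202  0.05      ]
0.65 [316.7, 292.6] [-0.12602752 -0.00068508  0.05      ]
[-0.13457296 -0.00124285  0.        ] -0.3936702053347873 -0.4444444444444444
[ 0.51860761 -0.13562374  0.0475848 ]
t [ 0.1183 -0.001   0.0553] a [-0.     -0.0666  0.    ] rows 2.3
t [ 0.1983 -0.001   0.0553] a [-0.     -0.0666  0.    ] rows 3.7
```

View pics/k.png

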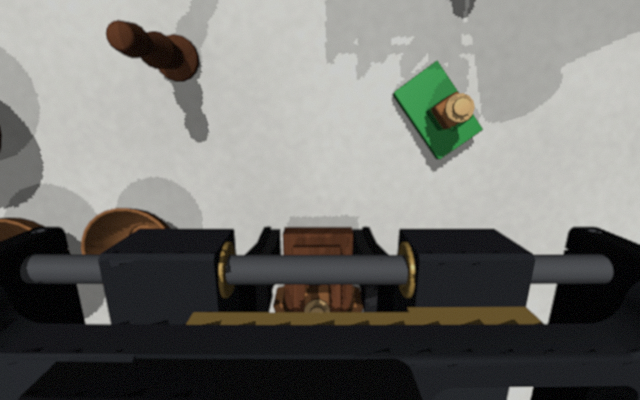

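Call:
play_rows --commands '[{"fingers": 1,"tx": 0.03,"ty": 0,"tz": 0.015,"ax": 0,"ay": -0.02,"az": 0},{"fingers": 1,"tx": 0.06,"ty": 0,"tz": 0.03,"ax": 0,"ay": -0.04,"az": 0},{"fingers": 1,"tx": 0.09,"ty": 0,"tz": 0.045,"ax": 0,"ay": -0.0666,"az": 0},{"fingers": 1,"tx": 0.1183,"ty": -0.001,"tz": 0.0553,"ax": 0,"ay": -0.0666,"az": 0},{"fingers": 1,"tx": 0.1183,"ty": -0.001,"tz": 0.0553,"ax": 0,"ay": -0.0666,"az": 0}]'

```text
time_s: 10.02
tcp_pos: [0.5162, -0.134, 0.1035]
ee_rot: [[0.051, -0.959, 0.279], [0.202, 0.284, 0.937], [-0.978, 0.009, 0.208]]
wrist_force: [-1.2, 0.0, 0.1]
gripper_width: 0.018
```

Call:
play_rows --commands '[{"fingers": 1,"tx": 0.02,"ty": 0,"tz": 0.004,"ax": 0,"ay": 0,"az": 0},{"fingers": 1,"tx": 0.04,"ty": 0,"tz": 0.008,"ax": 0,"ay": 0,"az": 0},{"fingers": 1,"tx": 0.055,"ty": 0,"tz": 0.0115,"ax": 0,"ay": 0,"az": 0},{"fingers": 1,"tx": 0.055,"ty": 0,"tz": 0.0115,"ax": 0,"ay": 0,"az": 0},{"fingers": 1,"tx": 0.055,"ty": 0,"tz": 0.0115,"ax": 0,"ay": 0,"az": 0}]'

```text
time_s: 10.43
tcp_pos: [0.5236, -0.1191, 0.0694]
ee_rot: [[0.058, -0.959, 0.276], [0.199, 0.282, 0.939], [-0.978, 0.0, 0.207]]
wrist_force: [0.6, -0.9, 0.6]
gripper_width: 0.006
```

```bash
cat > st.py <<'E'
from h import *
s=r.sense();R=np.array(s['ee_rot']);tip=inv(s['tcp_pos']+R[:,0]*.019)
print(s['time_s'],'tip',tip.round(4),'F',np.round(s['wrist_force']@S,2),s['gripper_width'],'dir x_s in tool',(R.T@S[:,0]).round(3),'z',(R.T@[0,0,1]).round(3))
E
python3 st.py
```

```text
10.4333 tip [-0.1877 -0.002   0.0508] F [-0.67 -0.81  0.59] 0.005710906834312362 dir x_s in tool [ 0.207 -0.002  0.978] z [-0.978  0.     0.207]
```

Call:
play_rows --commands '[{"fingers": 1,"tx": 0.0,"ty": 0,"tz": -0.02,"ax": 0,"ay": 0,"az": 0},{"fingers": 1,"tx": 0.012,"ty": 0,"tz": -0.0283,"ax": 0,"ay": 0,"az": 0},{"fingers": 1,"tx": 0.024,"ty": 0,"tz": -0.0283,"ax": 0,"ay": 0,"az": 0},{"fingers": 1,"tx": 0.024,"ty": 0,"tz": -0.0283,"ax": 0,"ay": 0,"az": 0},{"fingers": 1,"tx": 0.024,"ty": 0,"tz": -0.0283,"ax": 0,"ay": 0,"az": 0}]'

```text
time_s: 10.85
tcp_pos: [0.5181, -0.1357, 0.0466]
ee_rot: [[0.058, -0.959, 0.278], [0.199, 0.284, 0.938], [-0.978, 0.001, 0.207]]
wrist_force: [0.7, -0.3, 1.3]
gripper_width: 0.006
```

```bash
python3 st.py
```

```text
10.85 tip [-0.2052 -0.0015  0.028 ] F [-0.12 -0.77  1.3 ] 0.006431355237559931 dir x_s in tool [ 0.207 -0.     0.978] z [-0.978  0.001  0.207]
```

Call:
play_rows --commands '[{"fingers": 1,"tx": 0.0005,"ty": 0,"tz": 0.0078,"ax": 0,"ay": 0,"az": 0},{"fingers": 1,"tx": 0.002,"ty": 0,"tz": 0.0156,"ax": 0,"ay": 0,"az": 0},{"fingers": 1,"tx": 0.0037,"ty": 0,"tz": 0.0235,"ax": 0,"ay": 0,"az": 0},{"fingers": 1,"tx": 0.0053,"ty": 0,"tz": 0.0313,"ax": 0,"ay": 0,"az": 0},{"fingers": 1,"tx": 0.007,"ty": 0,"tz": 0.0391,"ax": 0,"ay": 0,"az": 0}]'

```text
time_s: 11.27
tcp_pos: [0.5272, -0.1064, 0.0484]
ee_rot: [[0.059, -0.959, 0.277], [0.199, 0.283, 0.938], [-0.978, -0.0, 0.208]]
wrist_force: [-0.2, -1.2, 0.3]
gripper_width: 0.003
```

Call:
play_rows --commands '[{"fingers": 1,"tx": 0.0017,"ty": 0,"tz": 0.0078,"ax": 0,"ay": 0,"az": 0},{"fingers": 1,"tx": 0.0033,"ty": 0,"tz": 0.0156,"ax": 0,"ay": 0,"az": 0},{"fingers": 1,"tx": 0.005,"ty": 0,"tz": 0.0235,"ax": 0,"ay": 0,"az": 0},{"fingers": 1,"tx": 0.0066,"ty": 0,"tz": 0.0313,"ax": 0,"ay": 0,"az": 0},{"fingers": 1,"tx": 0.0083,"ty": 0,"tz": 0.0391,"ax": 0,"ay": 0,"az": 0}]'

```text
time_s: 11.68
tcp_pos: [0.5355, -0.0782, 0.0481]
ee_rot: [[0.059, -0.959, 0.277], [0.199, 0.283, 0.938], [-0.978, 0.0, 0.207]]
wrist_force: [0.3, -1.2, 1.3]
gripper_width: 0.004
```

```bash
python3 st.py
python3 - <<'E'
from h import *
b=viewer.capture('scene');save(b,'l.png',(270,170,430,290),5)
E
```

```text
11.6833 tip [-0.1452 -0.0019  0.0295] F [-1.07 -0.6   1.3 ] 0.004100593590549722 dir x_s in tool [ 0.207 -0.     0.978] z [-0.978  0.     0.207]
```

View pics/l.png

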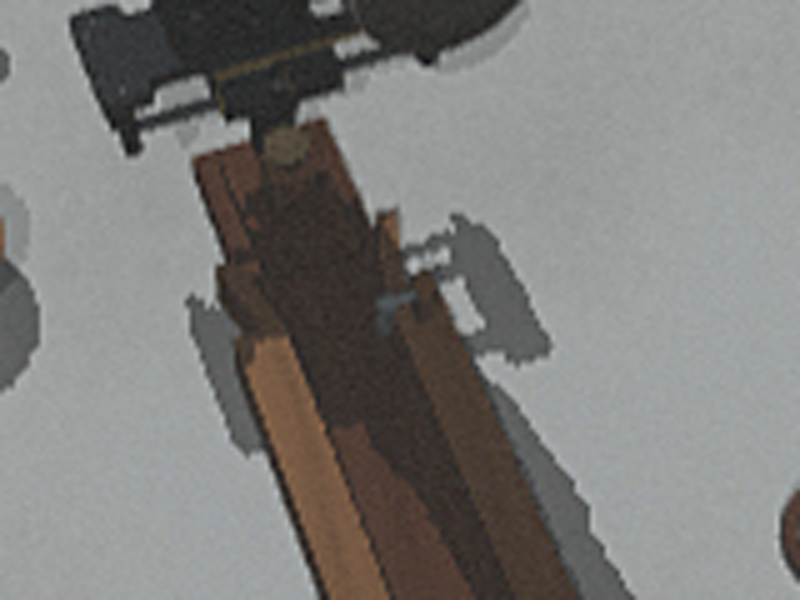

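The figure is following the fingers straight in (hat at about (285,145) in the crop), and the catch is hanging at (390,310). I'll keep pushing.

Call:
play_rows --commands '[{"fingers": 1,"tx": 0.0017,"ty": 0,"tz": 0.0078,"ax": 0,"ay": 0,"az": 0},{"fingers": 1,"tx": 0.0033,"ty": 0,"tz": 0.0156,"ax": 0,"ay": 0,"az": 0},{"fingers": 1,"tx": 0.005,"ty": 0,"tz": 0.0235,"ax": 0,"ay": 0,"az": 0},{"fingers": 1,"tx": 0.0066,"ty": 0,"tz": 0.0313,"ax": 0,"ay": 0,"az": 0},{"fingers": 1,"tx": 0.0083,"ty": 0,"tz": 0.0391,"ax": 0,"ay": 0,"az": 0}]'

```text
time_s: 12.15
tcp_pos: [0.5439, -0.0494, 0.048]
ee_rot: [[0.059, -0.959, 0.278], [0.199, 0.284, 0.938], [-0.978, 0.0, 0.208]]
wrist_force: [-1.3, -2.0, 0.2]
gripper_width: 0.007
```

```bash
python3 st.py
```

```text
12.15 tip [-0.1152 -0.0018  0.0294] F [-2.25  0.64  0.21] 0.007057048135355644 dir x_s in tool [0.208 0.    0.978] z [-0.978  0.     0.208]
```

Call:
play_rows --commands '[{"fingers": 1,"tx": 0.0017,"ty": 0,"tz": 0.0078,"ax": 0,"ay": 0,"az": 0},{"fingers": 1,"tx": 0.0033,"ty": 0,"tz": 0.0156,"ax": 0,"ay": 0,"az": 0},{"fingers": 1,"tx": 0.005,"ty": 0,"tz": 0.0235,"ax": 0,"ay": 0,"az": 0},{"fingers": 1,"tx": 0.0066,"ty": 0,"tz": 0.0313,"ax": 0,"ay": 0,"az": 0},{"fingers": 1,"tx": 0.0083,"ty": 0,"tz": 0.0391,"ax": 0,"ay": 0,"az": 0}]'

```text
time_s: 12.57
tcp_pos: [0.5525, -0.0205, 0.0481]
ee_rot: [[0.059, -0.959, 0.278], [0.199, 0.284, 0.938], [-0.978, 0.0, 0.208]]
wrist_force: [0.1, -2.1, 0.4]
gripper_width: 0.006
```

Call:
play_rows --commands '[{"fingers": 1,"tx": 0.0017,"ty": 0,"tz": 0.0078,"ax": 0,"ay": 0,"az": 0},{"fingers": 1,"tx": 0.0033,"ty": 0,"tz": 0.0156,"ax": 0,"ay": 0,"az": 0},{"fingers": 1,"tx": 0.005,"ty": 0,"tz": 0.0235,"ax": 0,"ay": 0,"az": 0},{"fingers": 1,"tx": 0.0066,"ty": 0,"tz": 0.0313,"ax": 0,"ay": 0,"az": 0},{"fingers": 1,"tx": 0.0083,"ty": 0,"tz": 0.0391,"ax": 0,"ay": 0,"az": 0}]'

```text
time_s: 12.98
tcp_pos: [0.5609, 0.0083, 0.048]
ee_rot: [[0.059, -0.959, 0.278], [0.199, 0.284, 0.938], [-0.978, 0.0, 0.208]]
wrist_force: [-1.5, -2.7, 0.8]
gripper_width: 0.008
```

```bash
python3 st.py
python3 - <<'E'
from h import *
b=viewer.capture('scene');save(b,'m.png',(270,180,430,300),4)
E
```

```text
12.9833 tip [-0.055  -0.0017  0.0294] F [-2.99  0.65  0.78] 0.007998240411311348 dir x_s in tool [ 0.208 -0.     0.978] z [-0.978  0.     0.208]
```

View pics/m.png

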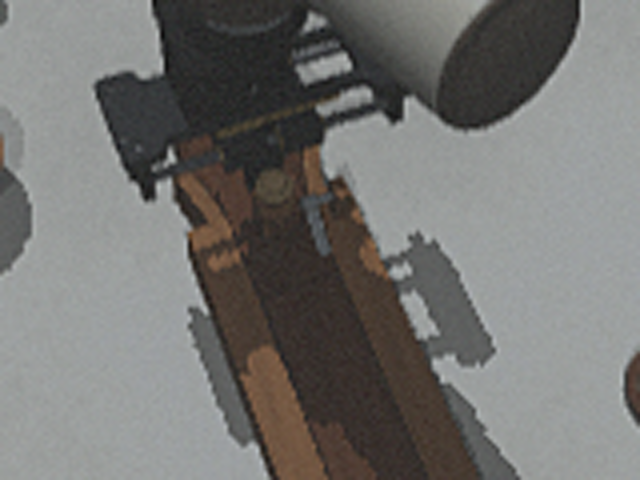

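The catch tongue at (318,225) is swung forward onto the base, as intended. I'll go on towards the hole.

Call:
play_rows --commands '[{"fingers": 1,"tx": 0.0017,"ty": 0,"tz": 0.0078,"ax": 0,"ay": 0,"az": 0},{"fingers": 1,"tx": 0.0033,"ty": 0,"tz": 0.0156,"ax": 0,"ay": 0,"az": 0},{"fingers": 1,"tx": 0.005,"ty": 0,"tz": 0.0235,"ax": 0,"ay": 0,"az": 0},{"fingers": 1,"tx": 0.0066,"ty": 0,"tz": 0.0313,"ax": 0,"ay": 0,"az": 0},{"fingers": 1,"tx": 0.0083,"ty": 0,"tz": 0.0391,"ax": 0,"ay": 0,"az": 0}]'

```text
time_s: 13.45
tcp_pos: [0.5696, 0.037, 0.0481]
ee_rot: [[0.059, -0.959, 0.278], [0.199, 0.284, 0.938], [-0.978, 0.0, 0.208]]
wrist_force: [-0.3, -3.9, 0.7]
gripper_width: 0.006
```

Call:
play_rows --commands '[{"fingers": 1,"tx": 0.0017,"ty": 0,"tz": 0.0078,"ax": 0,"ay": 0,"az": 0},{"fingers": 1,"tx": 0.0033,"ty": 0,"tz": 0.0156,"ax": 0,"ay": 0,"az": 0},{"fingers": 1,"tx": 0.005,"ty": 0,"tz": 0.0235,"ax": 0,"ay": 0,"az": 0},{"fingers": 1,"tx": 0.0066,"ty": 0,"tz": 0.0313,"ax": 0,"ay": 0,"az": 0},{"fingers": 1,"tx": 0.0083,"ty": 0,"tz": 0.0391,"ax": 0,"ay": 0,"az": 0}]'

```text
time_s: 13.87
tcp_pos: [0.578, 0.0657, 0.0481]
ee_rot: [[0.059, -0.959, 0.278], [0.199, 0.284, 0.938], [-0.978, 0.0, 0.208]]
wrist_force: [-0.5, -2.3, 0.7]
gripper_width: 0.007
```

Call:
play_rows --commands '[{"fingers": 1,"tx": 0.0017,"ty": 0,"tz": 0.0078,"ax": 0,"ay": 0,"az": 0},{"fingers": 1,"tx": 0.0033,"ty": 0,"tz": 0.0156,"ax": 0,"ay": 0,"az": 0},{"fingers": 1,"tx": 0.005,"ty": 0,"tz": 0.0235,"ax": 0,"ay": 0,"az": 0},{"fingers": 1,"tx": 0.0066,"ty": 0,"tz": 0.0313,"ax": 0,"ay": 0,"az": 0},{"fingers": 1,"tx": 0.0083,"ty": 0,"tz": 0.0391,"ax": 0,"ay": 0,"az": 0}]'

```text
time_s: 14.28
tcp_pos: [0.5866, 0.0945, 0.0481]
ee_rot: [[0.059, -0.959, 0.278], [0.199, 0.284, 0.938], [-0.978, 0.0, 0.208]]
wrist_force: [0.7, -2.6, 0.9]
gripper_width: 0.004
```

```bash
python3 st.py
```

```text
14.2833 tip [ 0.035  -0.0018  0.0295] F [-2.3  -1.36  0.94] 0.004226730344832687 dir x_s in tool [ 0.208 -0.     0.978] z [-0.978  0.     0.208]
```

Call:
play_rows --commands '[{"fingers": 1,"tx": 0.0008,"ty": 0,"tz": 0.0039,"ax": 0,"ay": 0,"az": 0},{"fingers": 1,"tx": 0.0017,"ty": 0,"tz": 0.0078,"ax": 0,"ay": 0,"az": 0},{"fingers": 1,"tx": 0.0025,"ty": 0,"tz": 0.0117,"ax": 0,"ay": 0,"az": 0},{"fingers": 1,"tx": 0.0033,"ty": 0,"tz": 0.0156,"ax": 0,"ay": 0,"az": 0},{"fingers": 1,"tx": 0.0039,"ty": 0,"tz": 0.0182,"ax": 0,"ay": 0,"az": 0}]'

```text
time_s: 14.7
tcp_pos: [0.5904, 0.1075, 0.0481]
ee_rot: [[0.059, -0.959, 0.278], [0.199, 0.284, 0.938], [-0.978, 0.0, 0.208]]
wrist_force: [-1.4, -2.8, 1.2]
gripper_width: 0.005
```

Call:
play_rows --commands '[{"fingers": 1,"tx": 0.0003,"ty": 0,"tz": 0.0013,"ax": 0,"ay": 0,"az": 0},{"fingers": 1,"tx": 0.0006,"ty": 0,"tz": 0.0026,"ax": 0,"ay": 0,"az": 0},{"fingers": 1,"tx": 0.0008,"ty": 0,"tz": 0.0039,"ax": 0,"ay": 0,"az": 0},{"fingers": 1,"tx": 0.0011,"ty": 0,"tz": 0.0052,"ax": 0,"ay": 0,"az": 0},{"fingers": 1,"tx": 0.0014,"ty": 0,"tz": 0.0065,"ax": 0,"ay": 0,"az": 0}]'

```text
time_s: 15.12
tcp_pos: [0.5918, 0.112, 0.0481]
ee_rot: [[0.059, -0.959, 0.278], [0.199, 0.284, 0.938], [-0.978, 0.0, 0.208]]
wrist_force: [-0.9, -3.3, 1.2]
gripper_width: -0.001
```

```bash
python3 st.py
python3 - <<'E'
from h import *
b=viewer.capture('scene');save(b,'n.png',(290,210,410,330),4)
E
```

```text
15.1167 tip [ 0.0532 -0.0019  0.0295] F [-3.37 -0.07  1.24] -0.0009702320652292444 dir x_s in tool [0.208 0.    0.978] z [-0.978  0.     0.208]
```

Call:
play_rows --commands '[{"fingers": 1,"tx": 0.0003,"ty": 0,"tz": 0.0013,"ax": 0,"ay": 0,"az": 0},{"fingers": 1,"tx": 0.0006,"ty": 0,"tz": 0.0026,"ax": 0,"ay": 0,"az": 0},{"fingers": 1,"tx": 0.0008,"ty": 0,"tz": 0.0039,"ax": 0,"ay": 0,"az": 0},{"fingers": 1,"tx": 0.0008,"ty": 0,"tz": 0.0039,"ax": 0,"ay": 0,"az": 0}]'

```text
time_s: 15.5
tcp_pos: [0.5928, 0.1152, 0.0481]
ee_rot: [[0.059, -0.959, 0.277], [0.199, 0.284, 0.938], [-0.978, -0.0, 0.208]]
wrist_force: [0.6, -1.8, 0.8]
gripper_width: 0.004
```

```bash
cat > fs.py <<'E'
from h import *
b=viewer.capture('scene');t=viewer.capture('top')
for n,c in(('scene',b),('top',t)):
    for d in spotter.silhouettes('figure',c):
        g=inv(onz(c,d['uv'],.06)[0])
        if abs(g[1])<.04 and abs(g[0]-.1)<.12:
            reg=d['region'].astype(np.uint8)
            print(n,round(d['score'],2),d['uv'],g.round(4),reg.sum())
            for z0,ti in((.03,8),(.024,0)):
                # visible part only: compare along-lane shift via fit
                o=fitfig(c,None,reg,[*w([g[0],0,0])[:2],Q[2]],z0,ti);print('  tilt',ti,inv([*o.x[:2],0])[:2].round(4),round(o.fun,3))
    for d in spotter.find_in('catch',c)[:3]: print(n,'catch',round(d['score'],2),inv(onz(c,d['uv'],.05)[0]).round(3))
E
python3 st.py;python3 fs.py
```

```text
15.5 tip [ 0.0565 -0.0019  0.0295] F [-1.57 -1.11  0.79] 0.00357492847999018 dir x_s in tool [ 0.208 -0.     0.978] z [-0.978 -0.     0.208]
scene 0.62 [355.2, 274.4] [ 0.0816 -0.0016  0.06  ] 628
  tilt 8 [ 0.0744 -0.0006] -0.774
  tilt 0 [0.0707 0.0013] -0.763
```

Call:
play_rows --commands '[{"fingers": 1,"tx": 0.0003,"ty": 0,"tz": 0.0013,"ax": 0,"ay": 0,"az": 0},{"fingers": 1,"tx": 0.0006,"ty": 0,"tz": 0.0026,"ax": 0,"ay": 0,"az": 0},{"fingers": 1,"tx": 0.0006,"ty": 0,"tz": 0.0026,"ax": 0,"ay": 0,"az": 0}]'

```text
time_s: 16.05
tcp_pos: [0.5932, 0.1169, 0.048]
ee_rot: [[0.059, -0.959, 0.278], [0.199, 0.284, 0.938], [-0.978, 0.0, 0.208]]
wrist_force: [-0.3, -1.9, 1.0]
gripper_width: 0.006
```

Call:
play_rows --commands '[{"fingers": 1,"tx": 0.0003,"ty": 0,"tz": 0.0013,"ax": 0,"ay": 0,"az": 0},{"fingers": 1,"tx": 0.0006,"ty": 0,"tz": 0.0026,"ax": 0,"ay": 0,"az": 0},{"fingers": 1,"tx": 0.0006,"ty": 0,"tz": 0.0026,"ax": 0,"ay": 0,"az": 0}]'

```text
time_s: 16.3
tcp_pos: [0.5939, 0.1189, 0.048]
ee_rot: [[0.059, -0.959, 0.277], [0.199, 0.284, 0.938], [-0.978, -0.0, 0.208]]
wrist_force: [-0.6, -3.3, 1.1]
gripper_width: 0.004
```

```bash
python3 st.py;python3 fs.py
```

```text
16.3 tip [ 0.0604 -0.0019  0.0295] F [-3.32 -0.38  1.12] 0.0038579001952554494 dir x_s in tool [ 0.208 -0.     0.978] z [-0.978 -0.     0.208]
scene 0.75 [355.3, 278.3] [ 0.0912 -0.0052  0.06  ] 702
  tilt 8 [ 0.0807 -0.0028] -0.853
  tilt 0 [ 0.0727 -0.0016] -0.843
```

Call:
play_rows --commands '[{"fingers": 1,"tx": 0.0003,"ty": 0,"tz": 0.0013,"ax": 0,"ay": 0,"az": 0},{"fingers": 1,"tx": 0.0004,"ty": 0,"tz": 0.002,"ax": 0,"ay": 0,"az": 0},{"fingers": 1,"tx": 0.0004,"ty": 0,"tz": 0.002,"ax": 0,"ay": 0,"az": 0}]'

```text
time_s: 16.85
tcp_pos: [0.5942, 0.1202, 0.048]
ee_rot: [[0.059, -0.959, 0.278], [0.199, 0.284, 0.938], [-0.978, 0.0, 0.208]]
wrist_force: [-0.9, -2.8, 1.6]
gripper_width: 0.008
```

Call:
play_rows --commands '[{"fingers": 1,"tx": 0.0003,"ty": 0,"tz": 0.0013,"ax": 0,"ay": 0,"az": 0},{"fingers": 1,"tx": 0.0003,"ty": 0,"tz": 0.0013,"ax": 0,"ay": 0,"az": 0}]'

```text
time_s: 17.02
tcp_pos: [0.5945, 0.1213, 0.048]
ee_rot: [[0.059, -0.959, 0.278], [0.199, 0.284, 0.938], [-0.978, 0.0, 0.208]]
wrist_force: [-1.1, -1.5, 1.7]
gripper_width: 0.003
```

```bash
python3 st.py;python3 fs.py
```

```text
17.0167 tip [ 0.0629 -0.0018  0.0294] F [-1.76  0.63  1.72] 0.0031111059542011086 dir x_s in tool [ 0.208 -0.     0.978] z [-0.978  0.     0.208]
scene 0.96 [354.5, 280.6] [ 0.096  -0.0093  0.06  ] 661
  tilt 8 [ 0.0829 -0.0023] -0.807
  tilt 0 [0.0769 0.0008] -0.796
```

Run:
```python
from h import *
b=viewer.capture('scene')
print(inv(onz(b,[338,226.7],.106)[0]))
# predicted hat pixel now: nose-up / flat
for x,z in((.1172-.0056,.106),(.118+.005,.1)): print(proj(b,w([[x,0,z]]))[0])
im=b['image'].astype(int)
# tan hat pixels: bright yellowish in neighbourhood
hsv=cv2.cvtColor(b['image'],cv2.COLOR_RGB2HSV)
m=np.zeros((400,640),np.uint8);m[230:310,320:400]=1
print(im[230:310:4,335:385:4].sum(2))
mm=m&(hsv[...,2]>95)&(hsv[...,1]>60)
n,l,st,c=cv2.connectedComponentsWithStats(mm.astype(np.uint8))
for i in range(1,n):
    if st[i,4]>8: print(st[i],c[i])
d=spotter.silhouettes('figure',b)
for e in d: ys,xs=np.nonzero(e['region']);print(e['uv'],xs.min(),xs.max(),ys.min(),ys.max())
```

```text
[-0.03776609 -0.00441976  0.106     ]
[361.70227054 278.80964778]
[363.35287798 284.05153522]
[[135 113 168 183 196 170 117 100 223 212 151 138 163]
 [140 135 105 112 104 109 117 334 395 384 482 147 145]
 [138 126 118 107 102 116 101 415 384 449 230 153 136]
 [119 110 104 125 124 130  90  78 111 125  97 341 137]
 [112 108  92  97 114  99 108 112 220 441 474 227 145]
 [126 113 132 113 114 148 103 114  96 145 201 360 471]
 [116  97 154 117 114  96 133 143 127 475 455 452 454]
 [274 202 124  99 135  97 110 131 262 284 453 458 437]
 [171 158 131 125 124 191 164 255 241 257 465 464 461]
 [272 120 183 187 211 209 209 267 204 268 363 449 467]
 [256 261 176 196 166 218 167 141 166 169 152 447 453]
 [238 269 199 134 134 155 141 126 168 169 236 420 438]
 [255 270 268 147 119 124 134 136 125 162 167 183 472]
 [159 169 204 178 134 118 112 134 126 171 145 260 432]
 [178 262 252 115 120 140 158 132 133 115 179 234 242]
 [114 162 165 182 142 103 149 141 142 119 175 153 158]
 [355 169 175 170 169 130 134 121 148 145 169 187 179]
 [280 174 185 165 145 135 152 138 153 127 140 163 156]
 [285 118 172 167 177 149 122 122 136 131 136 186 173]
 [266 293 169 165 187 119 124 126 126 148 147 132 159]]
[320 234   6   5  14] [322.85714286 236.5       ]
[361 256  14  14 108] [367.71296296 262.78703704]
[328 258   9   4  25] [331.84 259.6 ]
[328 264  16  19 167] [335.23952096 272.8502994 ]
[373 272   5   4  15] [374.73333333 273.46666667]
[376 279   9  11  49] [380.02040816 283.83673469]
[337 282   9   6  30] [341.03333333 284.83333333]
[351.5, 279.5] 340 370 261 295
[269.7, 117.2] 257 285 103 130
[330.1, 116.9] 319 343 103 126
[249.3, 220.8] 231 270 202 237
[343.5, 140.6] 335 350 138 147
```

Run:
```python
from h import *
b=viewer.capture('scene');t=viewer.capture('top')
print('l hat',inv(onz(b,[327,199],.106)[0]),'m hat z.08',inv(onz(b,[338,226.7],.08)[0]))
for x,z0,ti in((.117,.03,8),(.117,.024,0),(.087,.03,8),(.087,.024,0)):
    m=figmask(b,None,[*w([x,0,0])[:2],Q[2]],z0,ti);ys,xs=np.nonzero(m);print(x,ti,xs.min(),xs.max(),ys.min(),ys.max(),m.sum())
for P in([-.04,.044,.076],[.148,0,.024],[.2413,.042,.024],[.19,.02925,.042]): print(P,proj(b,w([P]))[0],proj(t,w([P]))[0])
s=r.sense()
# bright-wood rail / dark features in top view near stand: is base/hat visible?
for d in spotter.silhouettes('figure',t): print('top',round(d['score'],2),d['uv'],inv(onz(t,d['uv'],.06)[0]).round(3))
# robot tool: tip projected in scene
R=np.array(s['ee_rot']);print('tip px',proj(b,[s['tcp_pos']+R[:,0]*.019])[0],'tcp',proj(b,[s['tcp_pos']])[0])
e=spotter.silhouettes('figure',b)[0];reg=e['region']
crop=b['image'][255:300,330:385]
for y in range(258,300,2): print(y,' '.join('%s%3d'%('*' if reg[y,x] else ' ',b['image'][y,x].sum()//3) for x in range(332,384,2)))
```

```text
l hat [-0.12693099 -0.0030109   0.106     ] m hat z.08 [-0.05023131  0.00079215  0.08      ]
0.117 8 344 378 270 311 875
0.117 0 344 378 270 312 900
0.087 8 340 373 260 299 833
0.087 0 340 373 260 301 862
[-0.04, 0.044, 0.076] [354.38474919 225.7645349 ] [289.77981238 193.06450679]
[0.148, 0, 0.024] [364.80769366 303.13926066] [239.12359722 164.00336621]
[0.2413, 0.042, 0.024] [396.04162144 334.12429747] [206.71395553 167.84513788]
[0.19, 0.02925, 0.042] [383.26036191 313.39478521] [221.87945503 167.79511933]
top 0.6 [422.5, 269.6] [-0.482  0.141  0.06 ]
top 0.6 [462.8, 212.0] [-0.549 -0.058  0.06 ]
top 0.57 [370.0, 248.9] [-0.317  0.13   0.06 ]
tip px [351.72019126 272.05646227] tcp [351.52953985 268.11361717]
258   87   91   49   71   40   40   34   38   39   42   34   41   36   43   36   45   63   70   83   82  134  155  149  152  152  150
260   82   78   81   45   51   74   37   38   37   42   41   38   40   50   47   90   85   84   85   86   90  155  150  150  150  151
262   54   48   51   59   45   52   37   44   38   43   38 * 58 * 54 * 55 * 42   90   86   80   87   85   82  1
[... 1734 characters left out ...]
   46   56   60   52   55   80
290  159   54   59   59   58   52   57   52   42 * 51 * 46 * 43 * 43 * 41 * 34 * 42 * 42 * 41 * 61   48   47   47   58   55   56   53
292  151  167   38   57   54   58   60   64   58 * 47 * 40 * 47 * 45 * 43 * 46 * 35   45   42   46   43   46   60   59   60   56   60
294  156  161   33   64   61   55   57   55   61   42 * 47 * 42 * 38   50   48   49   46   48   45   50   46   46   56   61   55   59
296   77   92   91   50   58   57   55   61   58   58   49   47   51   45   44   48   48   45   50   44   48   42   61   55   56   53
298   82   90  157   41   58   56   56   55   55   54   41   47   47   50   44   46   45   54   43   45   48   45   38   59   59   54
```

Call:
play_rows --commands '[{"fingers": 1,"tx": -0.0028,"ty": 0,"tz": -0.013,"ax": 0,"ay": 0,"az": 0},{"fingers": 1,"tx": -0.0055,"ty": 0,"tz": -0.026,"ax": 0,"ay": 0,"az": 0},{"fingers": 1,"tx": -0.0097,"ty": 0,"tz": -0.0456,"ax": 0,"ay": 0,"az": 0},{"fingers": 1,"tx": -0.0097,"ty": 0,"tz": -0.0456,"ax": 0,"ay": 0,"az": 0}]'

```text
time_s: 17.95
tcp_pos: [0.5835, 0.0855, 0.0478]
ee_rot: [[0.058, -0.958, 0.28], [0.199, 0.286, 0.937], [-0.978, 0.001, 0.207]]
wrist_force: [-0.3, 0.3, 0.3]
gripper_width: 0.001
```

```bash
python3 st.py;python3 fs.py
```

```text
17.95 tip [ 0.0254 -0.0015  0.0292] F [0.2  0.37 0.25] 0.0005059362847209042 dir x_s in tool [0.207 0.002 0.978] z [-0.978  0.001  0.207]
scene 0.81 [353.2, 277.2] [ 0.0867 -0.0091  0.06  ] 747
  tilt 8 [ 0.0781 -0.0003] -0.908
  tilt 0 [0.0745 0.    ] -0.901
```

Call:
play_rows --commands '[{"fingers": 1,"tx": -0.037,"ty": 0,"tz": 0.0077,"ax": 0,"ay": 0,"az": 0},{"fingers": 1,"tx": -0.073,"ty": 0,"tz": 0.0154,"ax": 0,"ay": 0,"az": 0},{"fingers": 1,"tx": -0.11,"ty": 0,"tz": 0.0231,"ax": 0,"ay": 0,"az": 0},{"fingers": 1,"tx": -0.147,"ty": 0,"tz": 0.0309,"ax": 0,"ay": 0,"az": 0},{"fingers": 1,"tx": -0.183,"ty": 0,"tz": 0.0386,"ax": 0,"ay": 0,"az": 0}]'

```text
time_s: 18.67
tcp_pos: [0.5845, 0.0879, 0.1898]
ee_rot: [[0.059, -0.959, 0.277], [0.199, 0.283, 0.938], [-0.978, -0.0, 0.208]]
wrist_force: [0.2, -0.6, -0.4]
gripper_width: 0.005
```

Call:
play_rows --commands '[{"fingers": 1,"tx": 0.01,"ty": 0,"tz": 0.046,"ax": 0,"ay": 0.02,"az": 0},{"fingers": 1,"tx": 0.02,"ty": 0,"tz": 0.09,"ax": 0,"ay": 0.04,"az": 0},{"fingers": 1,"tx": 0.028,"ty": 0,"tz": 0.13,"ax": 0,"ay": 0.0666,"az": 0},{"fingers": 1,"tx": 0.028,"ty": 0,"tz": 0.13,"ax": 0,"ay": 0.0666,"az": 0},{"fingers": 1,"tx": 0.028,"ty": 0,"tz": 0.13,"ax": 0,"ay": 0.0666,"az": 0}]'

```text
time_s: 19.08
tcp_pos: [0.6125, 0.1863, 0.1864]
ee_rot: [[-0.002, -0.96, 0.279], [-0.001, 0.279, 0.96], [-1.0, 0.002, -0.001]]
wrist_force: [0.1, -0.4, -1.2]
gripper_width: 0.002
```

```bash
python3 st.py
cat > fw.py <<'E'
from h import *
s=r.sense();p=viewer.capture('wrist')
for d in spotter.silhouettes('figure',p):
    g=inv(onz(p,d['uv'],.05,s)[0]);print(round(d['score'],2),d['uv'],g.round(3))
    if abs(g[1])<.05:
        reg=d['region'].astype(np.uint8);ys,xs=np.nonzero(reg);print('  box',xs.min(),xs.max(),ys.min(),ys.max(),reg.sum())
        for z0,ti in((.03,8),(.024,0)):
            o=fitfig(p,s,reg,[*w([g[0],0,0])[:2],Q[2]],z0,ti);print('  tilt',ti,inv([*o.x[:2],0])[:2].round(4),np.degrees(o.x[2]-Q[2]).round(1),round(o.fun,3))
E
python3 fw.py; python3 fs.py
```

```text
19.0833 tip [ 0.1264 -0.0007  0.1674] F [-0.39 -0.22 -1.19] 0.0024509380814965193 dir x_s in tool [-0.001 -0.005  1.   ] z [-1.     0.002 -0.001]
0.62 [318.3, 135.9] [0.076 0.001 0.05 ]
  box 288 345 90 181 5108
  tilt 8 [0.0794 0.0003] 0.8 -0.96
  tilt 0 [ 0.0786 -0.    ] 0.5 -0.989
scene 0.64 [356.0, 283.0] [ 0.103  -0.0081  0.06  ] 388
  tilt 8 [ 0.081  -0.0013] -0.472
  tilt 0 [0.0922 0.0005] -0.457
top 0.88 [257.2, 169.9] [0.0792 0.0049 0.06  ] 553
  tilt 8 [ 0.0802 -0.0023] -0.949
  tilt 0 [ 0.0817 -0.0027] -0.947
```

Run:
```python
from h import *
s=r.sense();p=viewer.capture('wrist');t=viewer.capture('top');b=viewer.capture('scene')
d=max((e for e in spotter.silhouettes('figure',p) if abs(inv(onz(p,e['uv'],.05,s)[0])[1])<.05),key=lambda e:e['score'])
reg=d['region'].astype(np.uint8)
def f(q):
    m=figmask(p,s,q[:3],q[3],q[4]);return -1.*(m&reg).sum()/(m|reg).sum()
for q0 in([*w([.079,0,0])[:2],Q[2],.024,0],[*w([.079,0,0])[:2],Q[2],.03,8],[*w([.079,0,0])[:2],Q[2],.034,-5]):
    o=minimize(f,q0,method='Nelder-Mead',options=dict(initial_simplex=np.array([q0]+[np.array(q0)+v for v in np.diag([.01,.01,.1,.01,4])])))
    print(inv([*o.x[:2],0])[:2].round(4),np.degrees(o.x[2]-Q[2]).round(1),o.x[3:].round(4),round(o.fun,3))
for c in(t,b):
    u,v=proj(c,w([[.148,0,.024]]))[0].round().astype(int);print(u,v);print(c['image'][v-6:v+7,u-10:u+11].sum(2)//3)
    if 'figure': print([ (round(e['score'],2),e['uv']) for e in spotter.find_in('catch',c)[:3]])
```

```text
[0.0793 0.    ] 0.7 [0.0215 3.3923] -0.988
[0.08   0.0002] 0.4 [0.0218 8.109 ] -0.989
[0.0785 0.0002] 0.7 [ 0.0227 -0.8557] -0.987
239 164
[[21 32 22 23 29 22 25  3 21 45 43 46 49 39 30 18 17 24 22 41 45]
 [20 25 30 22 23 21 21 18 32 37 48 40 51 42 31 28 19 28 37 36 36]
 [27 29 33 19 24 25  7 29 35 47 49 37 41 44 31 29 24 26 35 39 41]
 [40 49 47 43 34 19 14 19 44 45 41 37 42 37 17 24 19 23 33 41 40]
 [35 55 66 59 55 30 29 38 45 37 30 24 36 28 21 18 22 30 33 39 39]
 [42 63 74 64 52 39 37 40 36 36 32 25 17 18 19 26 29 31 31 22 32]
 [51 71 72 56 45 35 34 48 37 21 14 20 20 29 29 23 25 28 35 23 17]
 [59 89 77 50 43 40 38 45 45 36 18 20 26 16 20 25 24 24 22 27 17]
 [64 83 62 52 46 43 44 36 42 33 25 14 27 10 27 14 15 17 14 29 22]
 [76 72 55 41 42 43 46 47 39 32 35 18 27 16 34 23 28 20 20 22 19]
 [84 67 50 47 46 45 42 49 45 37 40 26 28 25 26 30 23 22 25 24 22]
 [77 62 46 45 43 42 45 41 46 43 32 29 24 21 30 25 16 30 19 27 18]
 [69 53 44 41 48 46 38 33 47 39 23 22 25 16 28 33 25 18 26 22 19]]
[]
365 303
[[51 43 53 50 48 51 49 44 52 51 47 47 48 49 45 47 44 53 63 52 42]
 [50 47 48 47 48 46 46 50 47 49 52 47 50 48 46 50 51 68 63 61 46]
 [44 51 44 45 45 53 46 53 48 47 49 52 44 44 59 68 63 64 67 60 53]
 [50 51 48 47 52 47 47 45 48 48 45 48 48 53 67 63 66 63 60 55 59]
 [49 47 43 51 44 53 54 43 51 49 46 39 47 68 58 62 64 62 66 58 63]
 [49 48 56 57 49 62 60 42 43 44 42 43 54 65 56 63 66 65 64 65 60]
 [54 53 66 63 63 60 57 39 46 47 50 44 48 66 63 67 66 62 63 60 64]
 [48 67 65 63 62 65 69 47 49 39 44 44 53 61 63 63 60 60 65 62 68]
 [51 70 64 60 65 55 64 59 44 43 46 50 60 61 65 65 61 66 63 65 62]
 [49 63 62 62 61 60 63 66 64 53 53 63 63 58 63 60 62 63 64 56 66]
 [42 51 71 60 65 60 59 64 62 66 64 62 68 62 64 68 63 57 63 65 63]
 [59 56 61 63 67 64 58 65 63 61 63 63 66 65 59 63 62 60 65 70 62]
 [82 48 56 72 63 61 62 62 65 61 62 62 66 65 68 61 63 62 65 61 66]]
[(0.47, [356.3, 283.2])]
```

Run:
```python
from h import *
R=down(Q[2],np.radians(12))
for P in([.0,-.002,.16],[0,-.002,.05]): go(w(P)-R[:,0]*.019,R)
```

```text
t [ 1.260e-02 -1.000e-04 -1.696e-01] a [-0.     -0.0666  0.    ] rows 3.1
t [ 1.593e-01 -1.000e-04 -1.696e-01] a [-0.     -0.0666  0.    ] rows 4.2
```

Call:
play_rows --commands '[{"fingers": 1,"tx": 0.003,"ty": 0,"tz": -0.05,"ax": 0,"ay": -0.02,"az": 0},{"fingers": 1,"tx": 0.006,"ty": 0,"tz": -0.1,"ax": 0,"ay": -0.04,"az": 0},{"fingers": 1,"tx": 0.01,"ty": 0,"tz": -0.14,"ax": 0,"ay": -0.0666,"az": 0},{"fingers": 1,"tx": 0.0126,"ty": 0,"tz": -0.1696,"ax": 0,"ay": -0.0666,"az": 0},{"fingers": 1,"tx": 0.0126,"ty": 0,"tz": -0.1696,"ax": 0,"ay": -0.0666,"az": 0}]'

```text
time_s: 20.2
tcp_pos: [0.5752, 0.0569, 0.1788]
ee_rot: [[0.059, -0.957, 0.283], [0.199, 0.289, 0.937], [-0.978, 0.001, 0.207]]
wrist_force: [-0.4, 0.5, -0.1]
gripper_width: 0.01
```

Call:
play_rows --commands '[{"fingers": 1,"tx": 0.04,"ty": 0,"tz": -0.0085,"ax": 0,"ay": 0,"az": 0},{"fingers": 1,"tx": 0.08,"ty": 0,"tz": -0.017,"ax": 0,"ay": 0,"az": 0},{"fingers": 1,"tx": 0.12,"ty": 0,"tz": -0.0254,"ax": 0,"ay": 0,"az": 0},{"fingers": 1,"tx": 0.1434,"ty": 0,"tz": -0.0304,"ax": 0,"ay": 0,"az": 0},{"fingers": 1,"tx": 0.1434,"ty": 0,"tz": -0.0304,"ax": 0,"ay": 0,"az": 0}]'

```text
time_s: 20.62
tcp_pos: [0.5737, 0.0611, 0.064]
ee_rot: [[0.05, -0.959, 0.28], [0.198, 0.284, 0.938], [-0.979, 0.008, 0.204]]
wrist_force: [0.9, -0.1, 0.5]
gripper_width: 0.006
```

```bash
python3 st.py; python3 fs.py
```

```text
20.6167 tip [-0.0008  0.0011  0.0454] F [ 0.12 -0.89  0.5 ] 0.005793635265165113 dir x_s in tool [0.204 0.    0.979] z [-0.979  0.008  0.204]
scene 0.59 [356.2, 278.9] [ 0.0934 -0.0036  0.06  ] 718
  tilt 8 [ 0.0807 -0.0001] -0.877
  tilt 0 [ 0.074  -0.0005] -0.857
scene catch 0.32 [ 0.129 -0.013  0.05 ]
```

Call:
play_rows --commands '[{"fingers": 1,"tx": 0.01,"ty": 0,"tz": -0.002,"ax": 0,"ay": 0,"az": 0},{"fingers": 1,"tx": 0.02,"ty": 0,"tz": -0.0042,"ax": 0,"ay": 0,"az": 0},{"fingers": 1,"tx": 0.0261,"ty": 0,"tz": -0.0055,"ax": 0,"ay": 0,"az": 0},{"fingers": 1,"tx": 0.0261,"ty": 0,"tz": -0.0055,"ax": 0,"ay": 0,"az": 0},{"fingers": 1,"tx": 0.0261,"ty": 0,"tz": -0.0055,"ax": 0,"ay": 0,"az": 0}]'

```text
time_s: 21.33
tcp_pos: [0.5764, 0.0611, 0.0479]
ee_rot: [[0.058, -0.959, 0.278], [0.199, 0.284, 0.938], [-0.978, 0.001, 0.207]]
wrist_force: [1.0, 0.4, -0.7]
gripper_width: 0.009
```

Call:
play_rows --commands '[{"fingers": 1,"tx": 0.002,"ty": 0,"tz": -0.0004,"ax": 0,"ay": 0,"az": 0},{"fingers": 1,"tx": 0.003,"ty": 0,"tz": -0.0006,"ax": 0,"ay": 0,"az": 0},{"fingers": 1,"tx": 0.003,"ty": 0,"tz": -0.0006,"ax": 0,"ay": 0,"az": 0}]'

```text
time_s: 21.58
tcp_pos: [0.5768, 0.0612, 0.0463]
ee_rot: [[0.059, -0.959, 0.278], [0.199, 0.284, 0.938], [-0.978, 0.0, 0.208]]
wrist_force: [-0.0, -0.0, -0.4]
gripper_width: 0.006
```

Call:
play_rows --commands '[{"fingers": 1,"tx": 0.001,"ty": 0,"tz": -0.0002,"ax": 0,"ay": 0,"az": 0},{"fingers": 1,"tx": 0.0015,"ty": 0,"tz": -0.0003,"ax": 0,"ay": 0,"az": 0},{"fingers": 1,"tx": 0.0015,"ty": 0,"tz": -0.0003,"ax": 0,"ay": 0,"az": 0}]'

```text
time_s: 21.83
tcp_pos: [0.5767, 0.0613, 0.0452]
ee_rot: [[0.059, -0.959, 0.278], [0.199, 0.284, 0.938], [-0.978, 0.0, 0.208]]
wrist_force: [-0.4, 0.1, -0.1]
gripper_width: 0.008
```

```bash
python3 st.py
```

```text
21.8333 tip [ 0.0003 -0.0018  0.0266] F [-0.03  0.43 -0.09] 0.008384612823981674 dir x_s in tool [ 0.208 -0.     0.978] z [-0.978  0.     0.208]
```

Call:
play_rows --commands '[{"fingers": 1,"tx": 0.0013,"ty": 0,"tz": -0.0003,"ax": 0,"ay": 0,"az": 0},{"fingers": 1,"tx": 0.0013,"ty": 0,"tz": -0.0003,"ax": 0,"ay": 0,"az": 0}]'

```text
time_s: 22.0
tcp_pos: [0.5767, 0.0612, 0.044]
ee_rot: [[0.059, -0.959, 0.278], [0.199, 0.284, 0.938], [-0.978, 0.0, 0.208]]
wrist_force: [0.7, 0.6, 0.4]
gripper_width: 0.008
```

Call:
play_rows --commands '[{"fingers": 1,"tx": 0.0013,"ty": 0,"tz": -0.0003,"ax": 0,"ay": 0,"az": 0},{"fingers": 1,"tx": 0.0013,"ty": 0,"tz": -0.0003,"ax": 0,"ay": 0,"az": 0}]'

```text
time_s: 22.17
tcp_pos: [0.5766, 0.0612, 0.043]
ee_rot: [[0.059, -0.959, 0.278], [0.199, 0.284, 0.938], [-0.978, 0.0, 0.208]]
wrist_force: [0.1, -0.4, 0.4]
gripper_width: 0.006
```

Call:
play_rows --commands '[{"fingers": 1,"tx": 0.0014,"ty": 0,"tz": 0.0065,"ax": 0,"ay": 0,"az": 0},{"fingers": 1,"tx": 0.0028,"ty": 0,"tz": 0.013,"ax": 0,"ay": 0,"az": 0},{"fingers": 1,"tx": 0.0042,"ty": 0,"tz": 0.0196,"ax": 0,"ay": 0,"az": 0},{"fingers": 1,"tx": 0.0055,"ty": 0,"tz": 0.0261,"ax": 0,"ay": 0,"az": 0},{"fingers": 1,"tx": 0.0055,"ty": 0,"tz": 0.0261,"ax": 0,"ay": 0,"az": 0}]'

```text
time_s: 22.58
tcp_pos: [0.5829, 0.0815, 0.0433]
ee_rot: [[0.059, -0.959, 0.276], [0.199, 0.283, 0.938], [-0.978, -0.001, 0.208]]
wrist_force: [-0.1, 0.1, 0.5]
gripper_width: 0.007
```

Call:
play_rows --commands '[{"fingers": 1,"tx": 0.0008,"ty": 0,"tz": 0.0039,"ax": 0,"ay": 0,"az": 0},{"fingers": 1,"tx": 0.0017,"ty": 0,"tz": 0.0078,"ax": 0,"ay": 0,"az": 0},{"fingers": 1,"tx": 0.0017,"ty": 0,"tz": 0.0078,"ax": 0,"ay": 0,"az": 0}]'

```text
time_s: 22.83
tcp_pos: [0.5843, 0.0866, 0.0431]
ee_rot: [[0.059, -0.959, 0.277], [0.199, 0.283, 0.938], [-0.978, -0.0, 0.208]]
wrist_force: [-0.2, 0.1, 0.7]
gripper_width: 0.005
```

Call:
play_rows --commands '[{"fingers": 1,"tx": 0.0008,"ty": 0,"tz": 0.0039,"ax": 0,"ay": 0,"az": 0},{"fingers": 1,"tx": 0.0017,"ty": 0,"tz": 0.0078,"ax": 0,"ay": 0,"az": 0},{"fingers": 1,"tx": 0.0017,"ty": 0,"tz": 0.0078,"ax": 0,"ay": 0,"az": 0}]'

```text
time_s: 23.08
tcp_pos: [0.5861, 0.0923, 0.0432]
ee_rot: [[0.059, -0.959, 0.277], [0.199, 0.283, 0.938], [-0.978, -0.0, 0.208]]
wrist_force: [-0.1, 1.1, -0.6]
gripper_width: 0.004
```

```bash
python3 st.py; python3 fs.py
```

```text
23.0833 tip [ 0.0327 -0.002   0.0246] F [ 1.    0.4  -0.57] 0.0036364191650925907 dir x_s in tool [ 0.208 -0.     0.978] z [-0.978 -0.     0.208]
scene 0.85 [354.9, 278.3] [ 0.0908 -0.0061  0.06  ] 735
  tilt 8 [ 0.0784 -0.0007] -0.896
  tilt 0 [0.0793 0.0003] -0.884
```

Call:
play_rows --commands '[{"fingers": 1,"tx": 0.0008,"ty": 0,"tz": 0.0039,"ax": 0,"ay": 0,"az": 0},{"fingers": 1,"tx": 0.0017,"ty": 0,"tz": 0.0078,"ax": 0,"ay": 0,"az": 0},{"fingers": 1,"tx": 0.0017,"ty": 0,"tz": 0.0078,"ax": 0,"ay": 0,"az": 0}]'

```text
time_s: 23.63
tcp_pos: [0.5878, 0.0981, 0.0431]
ee_rot: [[0.059, -0.959, 0.277], [0.199, 0.283, 0.938], [-0.978, -0.0, 0.208]]
wrist_force: [0.0, 0.7, -0.0]
gripper_width: 0.01
```

Call:
play_rows --commands '[{"fingers": 1,"tx": 0.0008,"ty": 0,"tz": 0.0039,"ax": 0,"ay": 0,"az": 0},{"fingers": 1,"tx": 0.0017,"ty": 0,"tz": 0.0078,"ax": 0,"ay": 0,"az": 0},{"fingers": 1,"tx": 0.0017,"ty": 0,"tz": 0.0078,"ax": 0,"ay": 0,"az": 0}]'

```text
time_s: 23.88
tcp_pos: [0.5895, 0.1039, 0.0431]
ee_rot: [[0.059, -0.959, 0.277], [0.199, 0.283, 0.938], [-0.978, -0.0, 0.208]]
wrist_force: [-0.3, -0.4, 0.8]
gripper_width: 0.008
```

Call:
play_rows --commands '[{"fingers": 1,"tx": 0.0008,"ty": 0,"tz": 0.0039,"ax": 0,"ay": 0,"az": 0},{"fingers": 1,"tx": 0.0017,"ty": 0,"tz": 0.0078,"ax": 0,"ay": 0,"az": 0},{"fingers": 1,"tx": 0.0017,"ty": 0,"tz": 0.0078,"ax": 0,"ay": 0,"az": 0}]'

```text
time_s: 24.13
tcp_pos: [0.5912, 0.1097, 0.043]
ee_rot: [[0.059, -0.959, 0.277], [0.199, 0.283, 0.938], [-0.978, -0.0, 0.208]]
wrist_force: [-0.4, 0.4, 0.3]
gripper_width: 0.005
```

```bash
python3 st.py; python3 fs.py
```

```text
24.1333 tip [ 0.0508 -0.002   0.0245] F [0.3  0.46 0.27] 0.005002061810897145 dir x_s in tool [ 0.208 -0.001  0.978] z [-0.978 -0.     0.208]
scene 0.88 [354.6, 277.0] [ 0.0874 -0.0056  0.06  ] 652
  tilt 8 [ 0.0792 -0.0031] -0.797
  tilt 0 [0.0766 0.0007] -0.785
scene catch 0.51 [ 0.145 -0.015  0.05 ]
scene catch 0.22 [ 0.091 -0.004  0.05 ]
```

Call:
play_rows --commands '[{"fingers": 1,"tx": -0.004,"ty": 0,"tz": -0.012,"ax": 0,"ay": 0,"az": 0},{"fingers": 1,"tx": -0.006,"ty": 0,"tz": -0.024,"ax": 0,"ay": 0,"az": 0},{"fingers": 1,"tx": -0.0078,"ty": 0,"tz": -0.0365,"ax": 0,"ay": 0,"az": 0},{"fingers": 1,"tx": -0.0078,"ty": 0,"tz": -0.0365,"ax": 0,"ay": 0,"az": 0},{"fingers": 1,"tx": -0.0078,"ty": 0,"tz": -0.0365,"ax": 0,"ay": 0,"az": 0}]'

```text
time_s: 24.85
tcp_pos: [0.5828, 0.0812, 0.0431]
ee_rot: [[0.059, -0.958, 0.279], [0.199, 0.285, 0.938], [-0.978, 0.0, 0.208]]
wrist_force: [-0.5, -0.5, -0.9]
gripper_width: 0.01
```

Call:
play_rows --commands '[{"fingers": 1,"tx": 0.002,"ty": 0,"tz": -0.0004,"ax": 0,"ay": 0,"az": 0},{"fingers": 1,"tx": 0.0039,"ty": 0,"tz": -0.0008,"ax": 0,"ay": 0,"az": 0},{"fingers": 1,"tx": 0.0039,"ty": 0,"tz": -0.0008,"ax": 0,"ay": 0,"az": 0}]'

```text
time_s: 25.1
tcp_pos: [0.5828, 0.0825, 0.0397]
ee_rot: [[0.058, -0.959, 0.277], [0.199, 0.284, 0.938], [-0.978, 0.001, 0.207]]
wrist_force: [-0.3, 0.3, -0.1]
gripper_width: 0.004
```

```bash
python3 st.py
python3 - <<'E'
from h import *
# where the closed finger ends, seen by the wrist camera: dark column above rod
p=viewer.capture('wrist');s=r.sense()
print('nominal tip px',[proj(p,[np.array(s['tcp_pos'])+np.array(s['ee_rot'])@[L,0,-.0095]],s)[0].round() for L in(.019,.01,0,-.01)])
im=p['image'].sum(2)//3
for y in range(180,262,4): print(y,im[y,290:352:3])
E
```

```text
25.1 tip [ 0.0223 -0.0017  0.0211] F [ 0.17  0.37 -0.07] 0.0037515706323446585 dir x_s in tool [ 0.207 -0.     0.978] z [-0.978  0.001  0.207]
nominal tip px [array([316., 213.]), array([316., 217.]), array([316., 222.]), array([316., 228.])]
180 [76 77 80 78 79 77 75 71 72 66 62 59 59 62 61 61 61 60 55 57 59]
184 [76 78 75 78 76 78 76 74 72 65 65 60 59 62 62 64 63 60 59 57 58]
188 [78 76 81 78 77 77 77 75 72 67 65 62 59 59 59 60 63 59 58 55 58]
192 [76 76 77 78 78 75 76 72 73 67 63 60 58 61 61 61 63 56 55 58 55]
196 [77 77 77 76 77 76 73 73 71 72 63 62 57 57 60 62 64 59 56 59 58]
200 [75 78 78 78 78 75 75 72 72 72 64 59 59 61 62 62 63 56 57 57 61]
204 [76 75 78 78 78 77 75 71 69 71 63 62 58 59 61 63 60 57 55 59 66]
208 [75 76 78 79 75 74 75 71 70 71 67 59 57 61 65 64 60 66 61 61 67]
212 [75 76 78 78 78 75 74 72 72 70 74 68 70 69 69 72 71 66 70 75 77]
216 [75 77 79 75 78 77 71 70 70 70 73 66 69 70 69 70 69 69 70 74 76]
220 [74 75 75 75 75 77 75 72 69 70 72 70 67 68 69 70 70 73 74 76 74]
224 [76 75 77 75 76 74 74 72 67 69 72 69 68 68 71 72 74 72 72 74 77]
228 [57 58 58 48  7 13 56 60 59 61 61 58 32  9 23 54 58 54 58 53 51]
232 [25 26 26 19 13 10 22 16 24 32 16 18 13  7 13 20 26 25 22 24 19]
236 [24 22 24  9  4  8 23 16 19 23 16 19 19 13  8 23 23 24 26 22 25]
240 [22 24 26  8  3 11 16  9  6 15 13 17 17 12 15 23 26 23 26 27 25]
244 [19 27 26 69 26  9  5  9  8  6 12 16 21 12 68 50 24 23 25 22 24]
248 [22 21 38 97 32 13 12  7  7 13  9 19 23 17 79 85 20 25 23 24 26]
252 [ 22  26  24  53  31   7  15  11   8  14  13  17  19  18  85 100  22  27
  25  26  25]
256 [ 44  43  33  53  29  40  50  49  52  50  52  50  52  48  78 109  41  44
  42  44  42]
260 [ 46  46  73 114  47  59  80  74  76  76  77  76  76  75  95 114  40  44
  45  45  42]
```

Call:
play_rows --commands '[{"fingers": 1,"tx": 0.002,"ty": 0,"tz": -0.0004,"ax": 0,"ay": 0,"az": 0},{"fingers": 1,"tx": 0.0039,"ty": 0,"tz": -0.0008,"ax": 0,"ay": 0,"az": 0},{"fingers": 1,"tx": 0.0039,"ty": 0,"tz": -0.0008,"ax": 0,"ay": 0,"az": 0}]'

```text
time_s: 25.4
tcp_pos: [0.5827, 0.0824, 0.0367]
ee_rot: [[0.058, -0.959, 0.278], [0.199, 0.284, 0.938], [-0.978, 0.001, 0.207]]
wrist_force: [-0.8, -0.5, 0.5]
gripper_width: 0.005
```

Call:
play_rows --commands '[{"fingers": 1,"tx": 0.0015,"ty": 0,"tz": -0.0003,"ax": 0,"ay": 0,"az": 0},{"fingers": 1,"tx": 0.0026,"ty": 0,"tz": -0.0005,"ax": 0,"ay": 0,"az": 0},{"fingers": 1,"tx": 0.0026,"ty": 0,"tz": -0.0005,"ax": 0,"ay": 0,"az": 0}]'

```text
time_s: 25.65
tcp_pos: [0.5829, 0.0823, 0.0349]
ee_rot: [[0.059, -0.959, 0.278], [0.199, 0.284, 0.938], [-0.978, 0.0, 0.208]]
wrist_force: [-0.9, -1.1, -0.6]
gripper_width: 0.007
```

Call:
play_rows --commands '[{"fingers": 1,"tx": 0.0015,"ty": 0,"tz": -0.0003,"ax": 0,"ay": 0,"az": 0},{"fingers": 1,"tx": 0.0026,"ty": 0,"tz": -0.0005,"ax": 0,"ay": 0,"az": 0},{"fingers": 1,"tx": 0.0026,"ty": 0,"tz": -0.0005,"ax": 0,"ay": 0,"az": 0}]'

```text
time_s: 25.9
tcp_pos: [0.5829, 0.0823, 0.0329]
ee_rot: [[0.059, -0.959, 0.278], [0.199, 0.284, 0.938], [-0.978, 0.0, 0.208]]
wrist_force: [0.3, -0.4, -0.5]
gripper_width: 0.004
```

```bash
python3 st.py; python3 fs.py
```

```text
25.9 tip [ 0.0222 -0.0018  0.0143] F [-0.32 -0.45 -0.47] 0.0035142836534920474 dir x_s in tool [ 0.208 -0.     0.978] z [-0.978  0.     0.208]
scene 0.64 [356.8, 277.4] [ 0.0903 -0.0007  0.06  ] 782
  tilt 8 [ 0.0802 -0.0011] -0.946
  tilt 0 [ 0.0769 -0.0003] -0.931
```

Call:
play_rows --commands '[{"fingers": 1,"tx": 0.0008,"ty": 0,"tz": 0.0039,"ax": 0,"ay": 0,"az": 0},{"fingers": 1,"tx": 0.0017,"ty": 0,"tz": 0.0078,"ax": 0,"ay": 0,"az": 0},{"fingers": 1,"tx": 0.0017,"ty": 0,"tz": 0.0078,"ax": 0,"ay": 0,"az": 0}]'

```text
time_s: 26.45
tcp_pos: [0.585, 0.0887, 0.0332]
ee_rot: [[0.059, -0.959, 0.277], [0.199, 0.283, 0.938], [-0.978, -0.0, 0.208]]
wrist_force: [0.3, 0.2, 0.0]
gripper_width: 0.001
```

Call:
play_rows --commands '[{"fingers": 1,"tx": 0.0008,"ty": 0,"tz": 0.0039,"ax": 0,"ay": 0,"az": 0},{"fingers": 1,"tx": 0.0017,"ty": 0,"tz": 0.0078,"ax": 0,"ay": 0,"az": 0},{"fingers": 1,"tx": 0.0017,"ty": 0,"tz": 0.0078,"ax": 0,"ay": 0,"az": 0}]'

```text
time_s: 26.7
tcp_pos: [0.5866, 0.0944, 0.0331]
ee_rot: [[0.059, -0.959, 0.277], [0.199, 0.283, 0.938], [-0.978, -0.0, 0.208]]
wrist_force: [0.7, -0.1, -0.2]
gripper_width: 0.006
```

```bash
python3 st.py; python3 fs.py
```

```text
26.7 tip [ 0.0349 -0.0019  0.0145] F [ 0.07 -0.68 -0.22] 0.006177423455721143 dir x_s in tool [ 0.208 -0.001  0.978] z [-0.978 -0.     0.208]
scene 0.97 [354.0, 278.2] [ 0.0898 -0.0082  0.06  ] 715
  tilt 8 [ 0.0807 -0.0001] -0.873
  tilt 0 [0.0741 0.0011] -0.861
```

Call:
play_rows --commands '[{"fingers": 1,"tx": 0.0008,"ty": 0,"tz": 0.0039,"ax": 0,"ay": 0,"az": 0},{"fingers": 1,"tx": 0.0014,"ty": 0,"tz": 0.0065,"ax": 0,"ay": 0,"az": 0},{"fingers": 1,"tx": 0.0014,"ty": 0,"tz": 0.0065,"ax": 0,"ay": 0,"az": 0}]'

```text
time_s: 27.25
tcp_pos: [0.588, 0.099, 0.0331]
ee_rot: [[0.059, -0.959, 0.277], [0.199, 0.283, 0.938], [-0.978, -0.0, 0.208]]
wrist_force: [-0.6, 0.0, 0.2]
gripper_width: 0.005
```

Call:
play_rows --commands '[{"fingers": 1,"tx": 0.0008,"ty": 0,"tz": 0.0039,"ax": 0,"ay": 0,"az": 0},{"fingers": 1,"tx": 0.0014,"ty": 0,"tz": 0.0065,"ax": 0,"ay": 0,"az": 0},{"fingers": 1,"tx": 0.0014,"ty": 0,"tz": 0.0065,"ax": 0,"ay": 0,"az": 0}]'

```text
time_s: 27.5
tcp_pos: [0.5894, 0.1039, 0.033]
ee_rot: [[0.059, -0.959, 0.277], [0.199, 0.283, 0.938], [-0.978, -0.0, 0.208]]
wrist_force: [0.2, 0.1, -0.6]
gripper_width: 0.009
```

```bash
python3 st.py; python3 fs.py
```

```text
27.5 tip [ 0.0447 -0.0019  0.0145] F [ 0.19 -0.14 -0.63] 0.00946829940934042 dir x_s in tool [ 0.208 -0.001  0.978] z [-0.978 -0.     0.208]
scene 0.78 [357.1, 278.3] [ 0.0927 -0.0009  0.06  ] 742
  tilt 8 [ 0.0814 -0.0006] -0.905
  tilt 0 [0.0771 0.0003] -0.883
```

Call:
play_rows --commands '[{"fingers": 1,"tx": -0.0025,"ty": 0,"tz": -0.012,"ax": 0,"ay": 0,"az": 0},{"fingers": 1,"tx": -0.005,"ty": 0,"tz": -0.024,"ax": 0,"ay": 0,"az": 0},{"fingers": 1,"tx": -0.0064,"ty": 0,"tz": -0.03,"ax": 0,"ay": 0,"az": 0},{"fingers": 1,"tx": -0.0064,"ty": 0,"tz": -0.03,"ax": 0,"ay": 0,"az": 0}]'

```text
time_s: 28.13
tcp_pos: [0.5822, 0.0798, 0.033]
ee_rot: [[0.059, -0.958, 0.279], [0.199, 0.285, 0.938], [-0.978, 0.001, 0.207]]
wrist_force: [0.4, -0.9, 0.4]
gripper_width: 0.002
```

Call:
play_rows --commands '[{"fingers": 1,"tx": 0.002,"ty": 0,"tz": -0.0004,"ax": 0,"ay": 0,"az": 0},{"fingers": 1,"tx": 0.0039,"ty": 0,"tz": -0.0008,"ax": 0,"ay": 0,"az": 0},{"fingers": 1,"tx": 0.0039,"ty": 0,"tz": -0.0008,"ax": 0,"ay": 0,"az": 0}]'

```text
time_s: 28.38
tcp_pos: [0.5826, 0.0814, 0.0297]
ee_rot: [[0.058, -0.959, 0.278], [0.199, 0.284, 0.938], [-0.978, 0.001, 0.207]]
wrist_force: [0.4, 0.3, -0.2]
gripper_width: 0.004
```

Call:
play_rows --commands '[{"fingers": 1,"tx": 0.0015,"ty": 0,"tz": -0.0003,"ax": 0,"ay": 0,"az": 0},{"fingers": 1,"tx": 0.0026,"ty": 0,"tz": -0.0005,"ax": 0,"ay": 0,"az": 0},{"fingers": 1,"tx": 0.0026,"ty": 0,"tz": -0.0005,"ax": 0,"ay": 0,"az": 0}]'

```text
time_s: 28.63
tcp_pos: [0.5826, 0.0816, 0.0278]
ee_rot: [[0.058, -0.959, 0.277], [0.199, 0.284, 0.938], [-0.978, 0.0, 0.208]]
wrist_force: [-0.7, -0.3, -0.5]
gripper_width: 0.003
```

```bash
python3 st.py
python3 - <<'E'
from h import *
b=viewer.capture('scene');s=r.sense();R=np.array(s['ee_rot']);t=np.array(s['tcp_pos'])
for L in(.019,0,-.03,-.051,-.1): print(L,proj(b,[t+R@[L,0,0]])[0].round(1),proj(b,[t+R@[L,.015,.0095]])[0].round(1),proj(b,[t+R@[L,-.015,.0095]])[0].round(1))
im=b['image'].astype(int)
for y in range(236,288,2): print(y,' '.join('%3d%s'%(im[y,x].sum()//3,'r' if im[y,x,0]-im[y,x,2]>15 else ' ') for x in range(326,376,2)))
E
```

```text
28.6333 tip [ 0.0214 -0.0017  0.0092] F [-0.53  0.59 -0.5 ] 0.0031223732726217723 dir x_s in tool [ 0.208 -0.     0.978] z [-0.978  0.     0.208]
0.019 [345.8 261. ] [352.2 262. ] [341.9 265.5]
0 [345.5 257. ] [352. 258.] [341.6 261.6]
-0.03 [345.1 250.6] [351.7 251.6] [341.  255.2]
-0.051 [344.8 245.9] [351.5 246.9] [340.6 250.5]
-0.1 [344.  234.3] [351.  235.3] [339.7 239. ]
236  39   45   36   35   41   41   43   40   40   41   37   38   43   45   49r  53   55r  69r 147  167  140   76   31   45   46 
238  46   42   41   42   34   44   37   38   41   38   47   52   47   56r  42   35   43   34   51   43   46   44   64  119  166 
240  50   39   38   39   40   36   42   47   50   55r  54r  38   44   44   41   40   39   39   51   65  121  165  159  156  153 
242  55   45   45   39   45   48   53r  58r  49   37   33   32   48   37   37   41   41   40   76r  89  156  154  148  152  153 
244  41   44   59r  58   44   47   42   38   38   43   39   52   68r  43   41   35   40   42   71r  90r 133  153  150  152  153 
246  74r  77r  86r  59r  47   32   39   45   37   40   37   41   33   42   
[... 1933 characters left out ...]
  47   40   44   48   38   42   45   54r  55r  56r  60r
278  88  164   37   63r  58r  61r  60r  61r  55r  35   44   46   49   40   51   48   43   39   46   45   44   57   48r  56r  58r
280  93   85   71   48   56r  51r  59r  59r  58r  50   51   44   44   39   36   42   44   44   46   46   48   39   55r  54r  55r
282  93   90  101   48   57r  56r  55r  60r  61r  58r  39   41   45   43   41   49   43   45   41   47   50   46   61r  54r  58r
284  90   90   89   47   60r  60r  56r  56r  57r  61r  38   51   45   47   45   45   42   43   48   43   45   42   43   55r  61r
286  89   93   91   76   48   56r  60r  61r  63r  54r  57r  49   49   44   37   44   40   42   46   47   42   50   41   57r  60r
```

Call:
play_rows --commands '[{"fingers": 1,"tx": 0.0015,"ty": 0,"tz": -0.0003,"ax": 0,"ay": 0,"az": 0},{"fingers": 1,"tx": 0.0026,"ty": 0,"tz": -0.0005,"ax": 0,"ay": 0,"az": 0},{"fingers": 1,"tx": 0.0026,"ty": 0,"tz": -0.0005,"ax": 0,"ay": 0,"az": 0}]'

```text
time_s: 28.93
tcp_pos: [0.5826, 0.0814, 0.0259]
ee_rot: [[0.059, -0.959, 0.278], [0.199, 0.284, 0.938], [-0.978, 0.0, 0.208]]
wrist_force: [0.4, 0.1, 0.9]
gripper_width: 0.006
```

Call:
play_rows --commands '[{"fingers": 1,"tx": 0.0015,"ty": 0,"tz": -0.0003,"ax": 0,"ay": 0,"az": 0},{"fingers": 1,"tx": 0.0026,"ty": 0,"tz": -0.0005,"ax": 0,"ay": 0,"az": 0},{"fingers": 1,"tx": 0.0026,"ty": 0,"tz": -0.0005,"ax": 0,"ay": 0,"az": 0}]'

```text
time_s: 29.18
tcp_pos: [0.5826, 0.0815, 0.0239]
ee_rot: [[0.058, -0.959, 0.278], [0.199, 0.284, 0.938], [-0.978, 0.0, 0.208]]
wrist_force: [0.1, 0.5, -0.4]
gripper_width: 0.007
```

Call:
play_rows --commands '[{"fingers": 1,"tx": 0.0015,"ty": 0,"tz": -0.0003,"ax": 0,"ay": 0,"az": 0},{"fingers": 1,"tx": 0.0026,"ty": 0,"tz": -0.0005,"ax": 0,"ay": 0,"az": 0},{"fingers": 1,"tx": 0.0026,"ty": 0,"tz": -0.0005,"ax": 0,"ay": 0,"az": 0}]'

```text
time_s: 29.43
tcp_pos: [0.5826, 0.0815, 0.0219]
ee_rot: [[0.059, -0.959, 0.278], [0.199, 0.284, 0.938], [-0.978, 0.0, 0.208]]
wrist_force: [-0.1, -0.4, -0.9]
gripper_width: 0.007
```

Call:
play_rows --commands '[{"fingers": 1,"tx": 0.0008,"ty": 0,"tz": 0.0039,"ax": 0,"ay": 0,"az": 0},{"fingers": 1,"tx": 0.0017,"ty": 0,"tz": 0.0078,"ax": 0,"ay": 0,"az": 0},{"fingers": 1,"tx": 0.0025,"ty": 0,"tz": 0.0117,"ax": 0,"ay": 0,"az": 0},{"fingers": 1,"tx": 0.0025,"ty": 0,"tz": 0.0117,"ax": 0,"ay": 0,"az": 0}]'

```text
time_s: 29.77
tcp_pos: [0.5854, 0.0905, 0.0221]
ee_rot: [[0.059, -0.959, 0.277], [0.199, 0.283, 0.938], [-0.978, 0.0, 0.208]]
wrist_force: [-0.4, -0.7, -0.0]
gripper_width: 0.006
```

Call:
play_rows --commands '[{"fingers": 1,"tx": 0.0008,"ty": 0,"tz": 0.0039,"ax": 0,"ay": 0,"az": 0},{"fingers": 1,"tx": 0.0014,"ty": 0,"tz": 0.0065,"ax": 0,"ay": 0,"az": 0},{"fingers": 1,"tx": 0.0014,"ty": 0,"tz": 0.0065,"ax": 0,"ay": 0,"az": 0}]'

```text
time_s: 30.02
tcp_pos: [0.5867, 0.0951, 0.0221]
ee_rot: [[0.059, -0.959, 0.277], [0.199, 0.283, 0.938], [-0.978, 0.0, 0.208]]
wrist_force: [0.9, -0.5, -0.1]
gripper_width: 0.005
```

Call:
play_rows --commands '[{"fingers": 1,"tx": 0.0008,"ty": 0,"tz": 0.0039,"ax": 0,"ay": 0,"az": 0},{"fingers": 1,"tx": 0.0014,"ty": 0,"tz": 0.0065,"ax": 0,"ay": 0,"az": 0},{"fingers": 1,"tx": 0.0014,"ty": 0,"tz": 0.0065,"ax": 0,"ay": 0,"az": 0}]'

```text
time_s: 30.27
tcp_pos: [0.5883, 0.1001, 0.0221]
ee_rot: [[0.059, -0.959, 0.277], [0.199, 0.284, 0.938], [-0.978, -0.0, 0.208]]
wrist_force: [-0.9, -1.4, 1.5]
gripper_width: 0.007
```

```bash
python3 st.py; python3 fs.py
```

```text
30.2667 tip [ 0.0408 -0.0019  0.0035] F [-1.58  0.52  1.52] 0.007096715284731103 dir x_s in tool [ 0.208 -0.     0.978] z [-0.978 -0.     0.208]
scene 0.71 [356.3, 282.2] [ 0.1013 -0.0066  0.06  ] 780
  tilt 8 [ 0.0924 -0.0005] -0.938
  tilt 0 [0.0892 0.0009] -0.926
```

Call:
play_rows --commands '[{"fingers": 1,"tx": 0.0008,"ty": 0,"tz": 0.0039,"ax": 0,"ay": 0,"az": 0},{"fingers": 1,"tx": 0.0017,"ty": 0,"tz": 0.0078,"ax": 0,"ay": 0,"az": 0},{"fingers": 1,"tx": 0.0025,"ty": 0,"tz": 0.0117,"ax": 0,"ay": 0,"az": 0},{"fingers": 1,"tx": 0.0033,"ty": 0,"tz": 0.0156,"ax": 0,"ay": 0,"az": 0},{"fingers": 1,"tx": 0.0033,"ty": 0,"tz": 0.0156,"ax": 0,"ay": 0,"az": 0}]'

```text
time_s: 30.98
tcp_pos: [0.5918, 0.1119, 0.0221]
ee_rot: [[0.059, -0.959, 0.277], [0.2, 0.283, 0.938], [-0.978, -0.0, 0.208]]
wrist_force: [-1.1, -2.0, 0.2]
gripper_width: 0.005
```

```bash
python3 st.py; python3 fs.py
```

```text
30.9833 tip [ 0.0531 -0.0019  0.0035] F [-2.27  0.45  0.18] 0.004925496309666641 dir x_s in tool [ 0.208 -0.001  0.978] z [-0.978 -0.     0.208]
scene 0.83 [359.7, 287.6] [ 0.1169 -0.0038  0.06  ] 784
  tilt 8 [ 0.1038 -0.0017] -0.918
  tilt 0 [0.1015 0.0002] -0.905
```

Call:
play_rows --commands '[{"fingers": 1,"tx": 0.0006,"ty": 0,"tz": 0.0026,"ax": 0,"ay": 0,"az": 0},{"fingers": 1,"tx": 0.0011,"ty": 0,"tz": 0.0052,"ax": 0,"ay": 0,"az": 0},{"fingers": 1,"tx": 0.0017,"ty": 0,"tz": 0.0078,"ax": 0,"ay": 0,"az": 0},{"fingers": 1,"tx": 0.0019,"ty": 0,"tz": 0.0091,"ax": 0,"ay": 0,"az": 0}]'

```text
time_s: 31.62
tcp_pos: [0.5934, 0.1178, 0.0221]
ee_rot: [[0.059, -0.959, 0.278], [0.199, 0.284, 0.938], [-0.978, 0.0, 0.207]]
wrist_force: [-0.3, -3.0, 1.1]
gripper_width: 0.005
```

Call:
play_rows --commands '[{"fingers": 1,"tx": 0.0003,"ty": 0,"tz": 0.0013,"ax": 0,"ay": 0,"az": 0},{"fingers": 1,"tx": 0.0006,"ty": 0,"tz": 0.0026,"ax": 0,"ay": 0,"az": 0},{"fingers": 1,"tx": 0.0008,"ty": 0,"tz": 0.0039,"ax": 0,"ay": 0,"az": 0}]'

```text
time_s: 31.87
tcp_pos: [0.5943, 0.1207, 0.0221]
ee_rot: [[0.059, -0.959, 0.278], [0.199, 0.284, 0.938], [-0.978, 0.0, 0.208]]
wrist_force: [-0.2, -1.4, -0.7]
gripper_width: 0.004
```

```bash
python3 st.py; python3 fs.py
```

```text
31.8667 tip [ 0.0623 -0.0018  0.0035] F [-1.42 -0.2  -0.67] 0.004050272674792663 dir x_s in tool [ 0.208 -0.     0.978] z [-0.978  0.     0.208]
scene 0.61 [358.9, 289.7] [ 0.1211 -0.0077  0.06  ] 803
  tilt 8 [ 0.1129 -0.0008] -0.935
  tilt 0 [ 0.1091 -0.0003] -0.916
```

Call:
play_rows --commands '[{"fingers": 1,"tx": 0.0003,"ty": 0,"tz": 0.0013,"ax": 0,"ay": 0,"az": 0},{"fingers": 1,"tx": 0.0006,"ty": 0,"tz": 0.0026,"ax": 0,"ay": 0,"az": 0}]'

```text
time_s: 32.33
tcp_pos: [0.595, 0.1228, 0.0221]
ee_rot: [[0.059, -0.959, 0.278], [0.199, 0.284, 0.938], [-0.978, -0.0, 0.208]]
wrist_force: [0.3, 0.2, -0.7]
gripper_width: 0.007
```

Call:
play_rows --commands '[{"fingers": 1,"tx": 0.0003,"ty": 0,"tz": 0.0013,"ax": 0,"ay": 0,"az": 0},{"fingers": 1,"tx": 0.0003,"ty": 0,"tz": 0.0013,"ax": 0,"ay": 0,"az": 0}]'

```text
time_s: 32.5
tcp_pos: [0.5953, 0.1239, 0.0221]
ee_rot: [[0.059, -0.959, 0.277], [0.199, 0.284, 0.938], [-0.978, -0.0, 0.208]]
wrist_force: [-0.0, -0.0, 0.8]
gripper_width: 0.01
```

```bash
python3 st.py; python3 fs.py
```

```text
32.5 tip [ 0.0656 -0.0019  0.0035] F [-0.02  0.04  0.83] 0.010034999147325006 dir x_s in tool [ 0.208 -0.     0.978] z [-0.978 -0.     0.208]
scene 0.84 [359.1, 290.1] [ 0.1222 -0.0076  0.06  ] 778
  tilt 8 [ 0.118  -0.0009] -0.9
  tilt 0 [ 0.1145 -0.0014] -0.881
```

Push force has dropped to zero, so the dowel has probably fallen in. I'll back off and check.

Call:
play_rows --commands '[{"fingers": 1,"tx": -0.0028,"ty": 0,"tz": -0.013,"ax": 0,"ay": 0,"az": 0},{"fingers": 1,"tx": -0.0055,"ty": 0,"tz": -0.026,"ax": 0,"ay": 0,"az": 0},{"fingers": 1,"tx": -0.0055,"ty": 0,"tz": -0.026,"ax": 0,"ay": 0,"az": 0}]'

```text
time_s: 33.05
tcp_pos: [0.5885, 0.1025, 0.0219]
ee_rot: [[0.058, -0.958, 0.28], [0.199, 0.285, 0.938], [-0.978, 0.001, 0.207]]
wrist_force: [0.5, -0.0, 0.4]
gripper_width: 0.005
```

Call:
play_rows --commands '[{"fingers": 1,"tx": -0.04,"ty": 0,"tz": 0.0085,"ax": 0,"ay": 0,"az": 0},{"fingers": 1,"tx": -0.085,"ty": 0,"tz": 0.018,"ax": 0,"ay": 0,"az": 0},{"fingers": 1,"tx": -0.13,"ty": 0,"tz": 0.0275,"ax": 0,"ay": 0,"az": 0},{"fingers": 1,"tx": -0.175,"ty": 0,"tz": 0.037,"ax": 0,"ay": 0,"az": 0},{"fingers": 1,"tx": -0.22,"ty": 0,"tz": 0.0466,"ax": 0,"ay": 0,"az": 0}]'

```text
time_s: 33.47
tcp_pos: [0.5891, 0.1037, 0.1925]
ee_rot: [[0.059, -0.959, 0.278], [0.199, 0.284, 0.938], [-0.978, -0.0, 0.208]]
wrist_force: [0.5, 1.0, -0.1]
gripper_width: 0.011
```

Call:
play_rows --commands '[{"fingers": 1,"tx": 0.01,"ty": 0,"tz": 0.046,"ax": 0,"ay": 0.02,"az": 0},{"fingers": 1,"tx": 0.02,"ty": 0,"tz": 0.09,"ax": 0,"ay": 0.04,"az": 0},{"fingers": 1,"tx": 0.028,"ty": 0,"tz": 0.13,"ax": 0,"ay": 0.0666,"az": 0},{"fingers": 1,"tx": 0.028,"ty": 0,"tz": 0.13,"ax": 0,"ay": 0.0666,"az": 0},{"fingers": 1,"tx": 0.028,"ty": 0,"tz": 0.13,"ax": 0,"ay": 0.0666,"az": 0}]'

```text
time_s: 33.88
tcp_pos: [0.6175, 0.2022, 0.1888]
ee_rot: [[-0.002, -0.96, 0.281], [-0.001, 0.281, 0.96], [-1.0, 0.002, -0.001]]
wrist_force: [0.3, -0.5, 0.1]
gripper_width: 0.007
```

```bash
python3 st.py; python3 fw.py; python3 fs.py
python3 - <<'E'
from h import *
s=r.sense();p=viewer.capture('wrist')
# hat centre: bright tan pixels inside the figure region; compare with models
d=max((e for e in spotter.silhouettes('figure',p) if abs(inv(onz(p,e['uv'],.05,s)[0])[1])<.05),key=lambda e:e['score'])
im=p['image'].astype(int);m=d['region']&(im[...,1]>100);ys,xs=np.nonzero(m);print('hat px',xs.mean(),ys.mean(),m.sum())
for x,z0,ti in((.1115,.03,8),(.118,.03,8),(.118,.024,0),(.12,.024,0)):
    R=(Ro.from_euler('z',Q[2])*Ro.from_euler('y',-ti,degrees=True)).as_matrix();o=w([x,0,z0])
    print(x,ti,'hat',proj(p,[R@[.005,0,.076]+o],s)[0].round(1),'base rows',proj(p,[R@[a,0,.014]+o for a in(-.045,.045)],s)[:,1].round(1))
ys,xs=np.nonzero(d['region']);print('region rows',ys.min(),ys.max())
E
```

```text
33.8833 tip [ 0.143  -0.0009  0.1698] F [-0.38 -0.47  0.06] 0.007010944043130041 dir x_s in tool [-0.001 -0.003  1.   ] z [-1.     0.002 -0.001]
0.93 [317.5, 157.0] [0.114 0.001 0.05 ]
  box 290 345 112 199 4630
  tilt 8 [0.1166 0.0004] -0.3 -0.919
  tilt 0 [0.1154 0.0004] -0.1 -0.953
scene 0.65 [359.8, 296.8] [ 0.1382 -0.0123  0.06  ] 519
  tilt 8 [ 0.1212 -0.0057] -0.592
  tilt 0 [ 0.1201 -0.0036] -0.588
scene catch 0.75 [ 0.119 -0.039  0.05 ]
top 0.77 [245.9, 167.2] [0.1147 0.0073 0.06  ] 519
  tilt 8 [ 0.1153 -0.0002] -0.889
  tilt 0 [ 0.1181 -0.0015] -0.884
hat px 318.82299546142207 172.7231467473525 661
0.1115 8 hat [319.  159.5] base rows [109.3 198.5]
0.118 8 hat [319.  167.4] base rows [116.  204.5]
0.118 0 hat [318.9 178.5] base rows [117.6 203.5]
0.12 0 hat [318.9 180.8] base rows [119.6 205.3]
region rows 115 200
```

Run:
```python
from h import *
s=r.sense();p=viewer.capture('wrist');im=p['image'].astype(int)
for y in range(150,206,2): print(y,' '.join('%3d%s'%(im[y,x].sum()//3,'t' if im[y,x,0]-im[y,x,2]>50 else ' ') for x in range(286,352,3)))
for x,z0,ti in((.1155,.03,8),(.1155,.024,0)):
    R=(Ro.from_euler('z',Q[2])*Ro.from_euler('y',-ti,degrees=True)).as_matrix();o=w([x,0,z0])
    for n,P in(('hat',FP[2]),('torso',FP[1])): u=proj(p,P@R.T+o,s);print(ti,n,u.min(0).round(1),u.max(0).round(1))
```

```text
150 101t  78t  50   63t  62t  61t  60t  57t  45   43   49   47   51   47   46   51   52   49   50   59t  41   89t
152 100t  78t  44   62t  60t  60t  57t  47   34   34   40   37   38   41   39   44   53   50   52   60t  39   93t
154  99t  78t  44   61t  62t  60t  59t  48   51   48   50   49   48   48   52   46   49   48   51   60t  43   89t
156  99t  80t  44   60t  60t  61t  57t  76t  77t  75t  75t  74t  73t  75t  73t  67t  50   50   49   59t  40   89t
158  98t  83t  43   63t  57t  59t  60t  99t 102t  89t  98t  96t  97t  87t  88t  80t  49   50   48   61t  37   92t
160  99t  85t  42   64t  59t  61t  57t 101t 104t 116t 140t 142t 140t 110t  85t  77t  48   50   54   63t  37   91t
162  99t  85t  40   64t  56t  60t  59   97t 127t 145t 145t 140t 130t 130t 114t  76t  46   49   60t  64t  40   92t
164  98t  85t  39   61t  58t  59t  60  107t 144t 141t 125t 118t 118t 125t 131t  85t  45   56   64t  65t  40   92t
166  99t  86t  40   63t  58t  57t  57t 129t 144t 131t 129t 143t 126t 112t 132t 120t  38   59t  66t  66t  38   89t
168  99t  87t  37   64t  60t  60t  68  141t 138t 132t 163t 161t 159t 118t 
[... 1531 characters left out ...]
 88t  34   63t  56t  56t  58   55   50   31   33   35   29   33   30   36   36   50   64t  60t  59t  98t
198  99t  87t  34   63t  55t  54t  56   53   53   35   34   29   33   32   29   33   33   40   62t  59t  59t  98t
200  96t  88t  31   43   40   41   42   38   44   33   32   34   29   34   35   32   33   44   47   42   61t  97t
202  98t  90t  33   20   31   36   35   31   34   32   35   35   34   33   34   33   32   35   32   32   63t  97t
204  97t  92t  31   38   37   37   29   40   46   39   38   33   36   36   33   35   32   36   42   34   63t  99t
8 hat [303.1 148.1] [334.5 179.7]
8 torso [304.  148.9] [333.2 178.1]
0 hat [303.6 157.6] [334.  190.1]
0 torso [304.3 151.6] [332.8 184.6]
```

Run:
```python
from h import *
t=viewer.capture('top')
for n in('bowl','bangle','statue'): print(n,[(np.round(d['uv']),round(d['score'],2)) for d in spotter.find_in(n,t)[:2]])
im=t['image'].astype(int)
for P in([-.04,.0225,.066],[-.04,.0225,.03],[-.008,.0225,.05]): u,v=proj(t,w([P]))[0].round().astype(int);print(P,u,v,im[v-1:v+2,u-2:u+3].tolist()[1])
job.finish_job()
```

```text
bowl [(array([355., 127.]), 0.62), (array([283., 180.]), 0.58)]
bangle [(array([285., 178.]), 0.53), (array([210., 225.]), 0.46)]
statue [(array([416., 169.]), 0.54)]
[-0.04, 0.0225, 0.066] 292 187 [[77, 76, 81], [100, 103, 111], [107, 109, 115], [88, 83, 86], [63, 49, 47]]
[-0.04, 0.0225, 0.03] 294 188 [[100, 100, 107], [69, 70, 69], [60, 42, 40], [52, 26, 3], [46, 22, 13]]
[-0.008, 0.0225, 0.05] 283 184 [[56, 30, 11], [54, 26, 14], [50, 24, 12], [57, 32, 26], [56, 35, 21]]
the job is handed in; nothing more can be done
```

I set the figure on the front end of the stand and pushed it under the catch until the dowel dropped into the hole, then handed the job in at about 34 s. No verdict was reported.

**Last checks**
- **Seating:** in the last wrist picture the hat outline matches the flat pose, not the 8° nose-up one. The figure's origin is at about x = 0.1155 m and y = 0 in the stand frame. That puts the dowel at about 0.1455 m; I had measured the hole at 0.148 m.
- **Push force:** readings stayed under about 4 N and fell to zero when the dowel dropped. I stopped there and backed the gripper clear.
- **Catch:** I saw it lifted on the way through. At the end the top picture shows steel-grey pixels where the tongue should hang and none where it would be if still raised. This is a weak check at that resolution.
- **Bowl, bangle and statue:** the bowl and statue were found within about 3 pixels of where they started. The bangle's detection was weak (score 0.46) and came out about 9 pixels off. I never moved the arm near it.

**What disagreed**
- **Finger length:** the closed fingers proved at least 20 mm shorter than the stated 19 mm ahead of the TCP. The TCP went below the board's surface with no contact.
- **Where I pushed:** because of that, the first push, including the pass under the catch, slid over the base and pushed on the torso or hat instead of the tail. The last part was a push on the tail, with the fingers lowered.
- **Fits:** the outline fits in the scene and top views could not tell flat from tilted. The verdict that it lies flat rests on the wrist picture and the force drop.

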